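Press freshly glued brass plates under blocks and weights

TASK

Press the two freshly glued brass plates: put the square white block squarely over the square plate and the round white block over the round plate, then stack the large flat iron weight on the square block with the small knobbed weight on top of it, and stand the medium knobbed weight on the round block, everything upright and well centred on what is beneath it. Set the weights down, do not drop them; iron must never touch a plaque itself, and the pliers, shears and pin tin stay where they are.

Things in the scene. Friction and masses are not known exactly. Their poses are not given: they have to be found in the camera images.
- square_plaque: Fixed dark wooden plaque, 90 x 90 mm, 15 mm thick, with a blank square brass plate (56 x 56 mm, 1 mm) on the middle of its top, sides parallel to the plaque's. Origin at the centre of the plaque's underside on the table, z up, x and y along its sides. A block pressed on it rests with its underside about 15 mm above this origin.
- round_plaque: Fixed dark wooden plaque, 90 x 90 mm, 15 mm thick, with a blank round brass plate (56 mm diameter, 1 mm) on the middle of its top. Origin at the centre of the plaque's underside on the table, z up, x and y along its sides. A block on it rests with its underside about 15 mm above this origin.
- square_block: Loose square press block of plain white plastic, 58 x 58 mm, 25 mm high, 60 g, lying flat. Origin at the centre of its underside, z up. x and y along its sides.
- round_block: Loose round press block of plain white plastic, 58 mm diameter, 25 mm high, 50 g, lying flat. Origin at the centre of its underside, z up.
- large_weight: Large iron weight: plain flat dark disc without a knob, 62 mm diameter, 30 mm high, about 0.65 kg. Origin at the centre of its underside, z up.
- medium_weight: Medium iron weight: dark disc 56 mm diameter, 22 mm high, with a plain upright round bright steel knob 22 mm diameter, 24 mm high on its middle (46 mm overall), about 0.45 kg. Origin at the centre of its underside, z up.
- small_weight: Small iron weight: dark disc 40 mm diameter, 22 mm high, with a plain upright round bright steel knob 18 mm diameter, 24 mm high on its middle (46 mm overall), about 0.24 kg. Origin at the centre of its underside, z up.
- pliers: Bystander: loose pliers with black grips, about 175 mm long, 16 mm high, lying along their x axis, the jaws to +x (to 55 mm), the grips to -x (to -127 mm). Origin under the pivot.
- shears: Bystander: loose closed shears with black bows, about 235 mm long, 80 mm wide at the bows, 14 mm high, lying along their x axis, blade tip to +x (110 mm), bows to -x (-126 mm). Origin near the pivot, on the table.
- pin_tin: Bystander: closed round aluminium tin, 75 mm diameter, 40 mm high. Origin at the centre of its underside, z up.
Mind the look-alikes: they are no part of the job. Leave any orange look-alike of the medium_weight alone.

How it is judged:
At the end, for the whole second after the job is handed in: Blocks flat on their own plaques within 10 mm of centre (square one parallel within 0.2 rad); large weight on square block, small on large, medium on round block, each within 12 mm of the centre beneath, upright within 0.1 rad, seated within 4 mm; all released and at rest (horizontal distance between square_block and square_plaque below 0.01 m and z of square_block in the frame of square_plaque between 0.011 and 0.019 m and angle between each of square_block, round_block, large_weight, small_weight, medium_weight's own z axis and vertical below 0.1 rad and linear speed of each of square_block, round_block, large_weight, small_weight, medium_weight below 0.02 m/s and angular speed of each of square_block, round_block, large_weight, small_weight, medium_weight below 0.2 rad/s and (angle between the x axis of square_block and the x axis of square_plaque, either way round below 0.2 rad or angle between the x axis of square_block and the y axis of square_plaque, either way round below 0.2 rad) and horizontal distance between round_block and round_plaque below 0.01 m and z of round_block in the frame of round_plaque between 0.011 and 0.019 m and horizontal distance between large_weight and square_block below 0.012 m and z of large_weight in the frame of square_block between 0.021 and 0.029 m and horizontal distance between small_weight and large_weight below 0.012 m and z of small_weight in the frame of large_weight between 0.026 and 0.034 m and horizontal distance between medium_weight and round_block below 0.012 m and z of medium_weight in the frame of round_block between 0.021 and 0.029 m); the robot touches nothing.
It fails at once if an iron weight touches a plaque (contact force between any of large_weight, medium_weight, small_weight and square_plaque above 0.5 N or contact force between any of large_weight, medium_weight, small_weight and round_plaque above 0.5 N).
It fails at once if the pliers, the shears or the pin tin is moved more than 20 mm (distance of any of pliers, shears, pin_tin from where it was at the start of the episode above 0.02 m).
It fails at once if an iron weight is dropped onto the stack (falling free of the gripper faster than 0.45 m/s, about 10 mm of fall) ((contact force between the fingers and large_weight below 0.05 N and linear speed of large_weight above 0.45 m/s and horizontal distance between large_weight and square_block below 0.04 m) or (contact force between the fingers and small_weight below 0.05 N and linear speed of small_weight above 0.45 m/s and horizontal distance between small_weight and large_weight below 0.04 m) or (contact force between the fingers and medium_weight below 0.05 N and linear speed of medium_weight above 0.45 m/s and horizontal distance between medium_weight and round_block below 0.04 m)).
It also fails if it takes over 128 s, if anything falls off the work surface, if the arm or the gripper's body presses on something with over 40 N, if the wrist force passes 120 N, or if a joint passes its speed limit or range.

ROBOT

A 6-joint arm with a two-finger parallel gripper is mounted at the origin on the work surface. World frame = base frame: x ahead of the robot, y to its left, z up, the work surface at z = 0. Lengths are in m, angles in rad, forces in N, time in s.
With the tool pointing down it reaches from about 0.375 to 0.9 m from the base axis. Payload 3.1 kg.
Tool frame: the origin (TCP) lies midway between the tips of the shut fingers; the grasp point (between the pads) lies 19 mm behind it (bot.grasp_offset is the distance from the TCP to the grasp point, in m); z points along the fingers, y is the direction in which the jaws open and shut (so a half turn about z gives the same grasp; the last joint's range is limited). The gripper opens to 85 mm and grips with 20 to 120 N. Pads are 22 mm wide; open, the fingers measure 114 mm over their backs; the gripper's body (76 mm by 85 mm) begins 54 mm behind the grasp point. The pads swing forward as they close: fully open they stand 13 mm farther back than shut.
Start: joints at [-1.468, 0.527, 1.433, -0, 1.181, -0.178], TCP at [0.174, -0.6, 0.231] pointing down, gripper open.
Joint ranges: [-3.08, 3.08], [-0.75, 2.2], [0.22, 2.44], [-1.43, 4.57], [0, 2.65], [-2.85, 2.85]. Speed limits (rad/s): [2.79, 2.79, 3.14, 3.14, 3.14, 3.14].

INTERFACE

Orientations are given as a unit quaternion [w, x, y, z].
In Python, from station import bot gives the robot as it stands.
- The arm moves only by the tool apply_moves, never from a script. Its argument "rows" is a list that holds one entry, the list of rows, each a list of 5 numbers: the finger opening in mm, from 0 to 85.4, then the shift along the tool's x, y, z in mm, then the turn about the tool's z in rad. In form: [[[fingers, x, y, z, yaw], ...]]. A call has 1 to 5 rows; each row is the pose to reach, as a shift and turn from the pose commanded when the call began, along the tool's axes at that moment; what a row does not reach only later rows make up. A row lasts 1/12 s, in which the tool goes at most 41.7 mm and 7.16 degrees, less where a joint would pass 70% of its speed; a pose out of reach is approached as far as the arm can. A call with a gripper value outside its range is refused whole. The fingers move at their own pace and stop on an object; "grip_force" is the grip in N (left out, the last holds). Time passes only in rows, so rows that repeat a pose let the fingers close. It gives the time, the measured TCP pose, the force and the opening at its end, in the units of the state.
- bot.get_state(): the state, without advancing time (a new reading comes with each control period).
- bot.get_image(name): name is "side" or "top" or "wrist"; returns a dict with "pixels" (384x512x3 uint8, blue, green, red), "intrinsics" (3x3 intrinsics, pixels), "xyz" and "rotation" of the camera in the world; the wrist camera has in their place "tool_from_camera" (4x4, takes a point from camera to tool coordinates, whose origin is the TCP and whose axes are the flange's). Camera axes: x right, y down, z forward; pixel columns grow to the right and rows downward; lengths in m; the calibration is good to about 2 mm. The wrist camera is an equidistant fisheye: a pixel r from the principal point sees the ray r / f radians off the axis. A picture is of the moment at which its call begins: read the wrist's pose just before it. There is no depth.
- bot.close_job(): hands the job in, once; it reports no verdict.
The state is a dict: "time_s": time; "q": joint angles; "joint_velocities": joint speeds; "joint_torque": joint torques, N m; "ee_pos": TCP position; "ee_rot": TCP orientation; "ft_force": force on the tool from outside, world axes, zero at the start; "wrist_torque": the same for the moment, N m; "grip_width": opening from 0.0 (shut) to 1.0 (fully open).
Only numpy, scipy, OpenCV 4.12 (cv2) and the standard library are available. Lean on these libraries where they do the work, as an engineer would, in place of code of your own. Each camera call takes 0.05 s, during which the arm holds its last target.

## Working session

There is one attempt and no reset: what is moved stays moved. The work goes in short steps, Python scripts to look and compute and a tool call to move; the robot and the scene stay as the last step left them, time stands still between calls to the robot, and variables do not carry over. Pictures are saved under pics/ and viewed, and the job is handed in when it is done.

Besides the shell and the picture viewer there is one more tool, called after ">>>" as name([rows], argument=value, ...), one row to a line, values as JSON. apply_moves: Moves the arm, as the interface text tells. Its arguments: {"type":"object","properties":{"rows":{"type":"array"},"grip_force":{"type":"number"}},"required":["rows"]}

```bash
ls; mkdir -p pics
python3 - <<'E'
from station import bot
import cv2,numpy as np
s=bot.get_state();print(s, bot.grasp_offset)
for n in("top","side","wrist"):
    d=bot.get_image(n);cv2.imwrite(f"pics/{n}0.png",d["pixels"])
    print(n,{k:np.round(v,4).tolist() for k,v in d.items() if k!="pixels"})
E
```

```text
pics
{'time_s': 0.0, 'q': array([-1.46750458e+00,  5.28435286e-01,  1.43387831e+00, -5.72592117e-06,
        1.18140843e+00, -1.78520500e-01]), 'joint_velocities': array([-0.00033876,  0.00028946,  0.00079826,  0.00018145,  0.00034741,
       -0.00102178]), 'joint_torque': array([-4.73640557e-04, -4.42357671e+01, -1.78026956e+01, -3.02633362e-04,
        8.34494946e-03, -1.46095040e-06]), 'ee_pos': array([ 0.17375118, -0.59962934,  0.23036022]), 'ee_rot': array([-1.06403209e-03,  9.90088432e-01,  1.40441315e-01,  3.73924299e-05]), 'ft_force': array([ 0.45620044, -0.6954624 , -0.15135626]), 'wrist_torque': array([-0.02068554,  0.02885488,  0.05191941]), 'grip_width': 1.0004494104071728} 0.0187
top {'intrinsics': [[401.9585, 0.0, 253.5151], [0.0, 401.9585, 194.7417], [0.0, 0.0, 1.0]], 'xyz': [0.2838, -0.0501, 1.2949], 'rotation': [0.0786, -0.7013, 0.7042, -0.0774]}
side {'intrinsics': [[356.995, 0.0, 254.2719], [0.0, 356.995, 196.0364], [0.0, 0.0, 1.0]], 'xyz': [0.5012, -0.8798, 0.5375], 'rotation': [-0.5019, 0.8645, -0.0221, 0.0149]}
wrist {'intrinsics': [[297.3186, 0.0, 257.2418], [0.0, 297.3186, 191.2831], [0.0, 0.0, 1.0]], 'tool_from_camera': [[0.0009, -0.9451, -0.3268, 0.0853], [1.0, 0.0006, 0.001, -0.0003], [-0.0008, -0.3268, 0.9451, -0.1411], [0.0, 0.0, 0.0, 1.0]]}
```

View pics/top0.png

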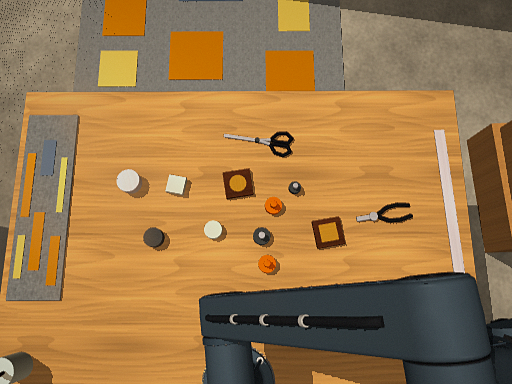

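View pics/side0.png

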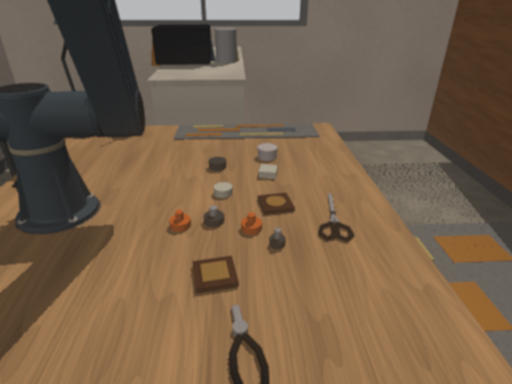

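View pics/wrist0.png

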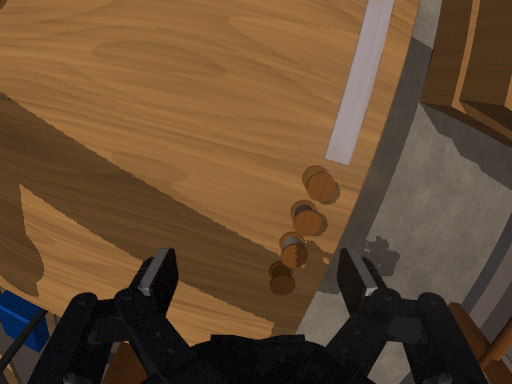

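```bash
cat > h.py <<'E'
from station import bot
import cv2,numpy as np
from scipy.spatial.transform import Rotation as R
def q2R(q): return R.from_quat([q[1],q[2],q[3],q[0]]).as_matrix()
def topix(d,P):
    Rm=q2R(d["rotation"]);c=Rm.T@(np.array(P)-d["xyz"]);p=d["intrinsics"]@c;return p[:2]/p[2]
def toworld(d,uv,z):
    ray=q2R(d["rotation"])@np.linalg.inv(d["intrinsics"])@np.array([uv[0],uv[1],1.])
    return d["xyz"]+ray*(z-d["xyz"][2])/ray[2]
def wcam(d,s):
    T=np.eye(4);T[:3,:3]=q2R(s["ee_rot"]);T[:3,3]=s["ee_pos"];return T@d["tool_from_camera"]
def wworld(d,s,uv,z):
    T=wcam(d,s);K=d["intrinsics"];v=np.array([(uv[0]-K[0,2])/K[0,0],(uv[1]-K[1,2])/K[1,1]]);t=np.linalg.norm(v)
    ray=np.array([*(np.sin(t)*v/max(t,1e-9)),np.cos(t)]);ray=T[:3,:3]@ray
    return T[:3,3]+ray*(z-T[2,3])/ray[2]
def wpix(d,s,P):
    T=wcam(d,s);c=T[:3,:3].T@(np.array(P)-T[:3,3]);t=np.arctan2(np.hypot(c[0],c[1]),c[2]);n=np.hypot(c[0],c[1])
    K=d["intrinsics"];return np.array([K[0,2]+K[0,0]*t*c[0]/n,K[1,2]+K[1,1]*t*c[1]/n])
def crop(px,x0,y0,x1,y1,f,name):
    c=cv2.resize(px[y0:y1,x0:x1],None,fx=f,fy=f,interpolation=cv2.INTER_CUBIC)
    for x in range((x0+9)//10*10,x1,10): cv2.putText(c,str(x),((x-x0)*f,8),0,.3,(0,0,255),1);cv2.line(c,((x-x0)*f,10),((x-x0)*f,14),(0,0,255),1)
    for y in range((y0+9)//10*10,y1,10): cv2.putText(c,str(y),(0,(y-y0)*f+4),0,.3,(0,0,255),1);cv2.line(c,(20,(y-y0)*f),(24,(y-y0)*f),(0,0,255),1)
    cv2.imwrite(name,c)
E
python3 - <<'E'
from h import *
d=bot.get_image("top")
print(toworld(d,(256,192),0))
crop(d["pixels"],110,160,230,255,6,"pics/c1.png")
crop(d["pixels"],220,165,350,275,6,"pics/c2.png")
E
```

```text
[ 0.58414417 -0.05669047  0.        ]
```

View pics/c1.png

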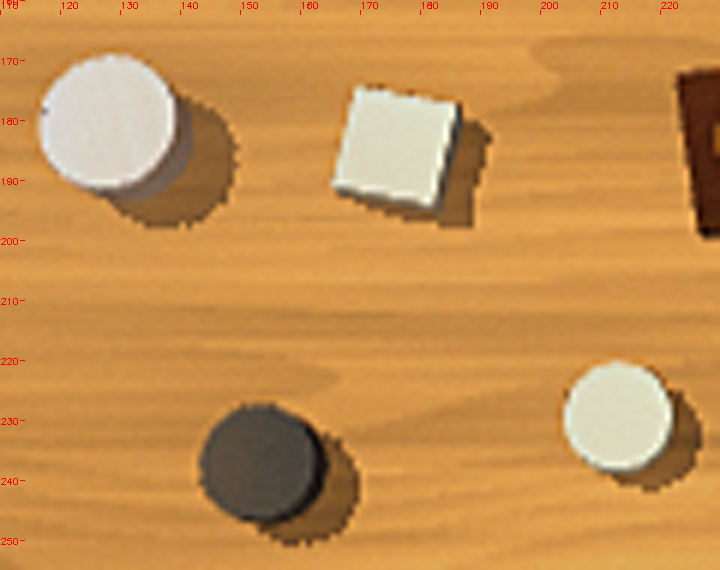

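View pics/c2.png

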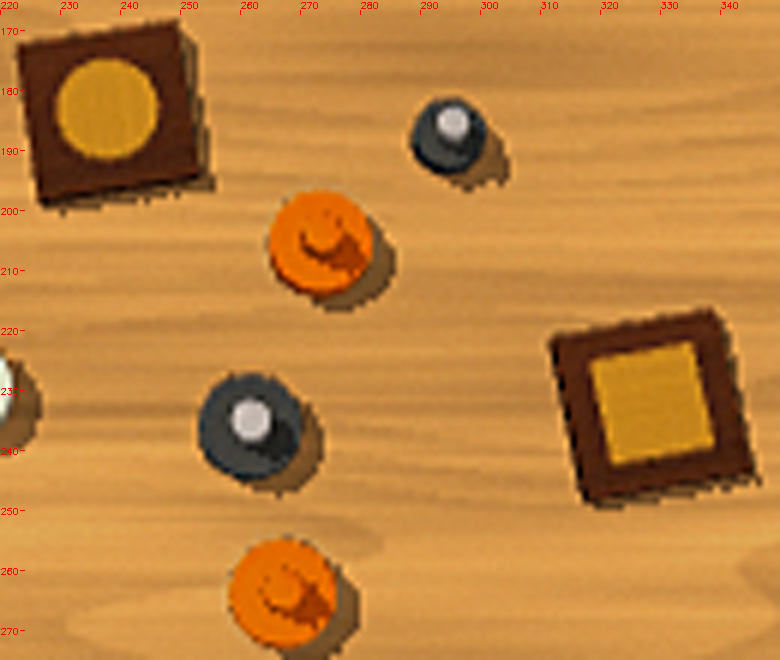

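Run:
```python
from h import *
d=bot.get_image("top")
def W(o,x,y,z): return toworld(d,(o[0]+x/6-.4,o[1]+y/6-.4),z)
a=(110,160);b=(220,165)
sb=np.array([W(a,*p,.025) for p in[(356,87),(460,103),(437,207),(333,188)]])
sp=np.array([W(b,*p,.016) for p in[(588,362),(692,342),(714,443),(613,466)]])
for n,c in(("sb",sb),("sp",sp)):
    e=[np.degrees(np.arctan2(*(c[(i+1)%4]-c[i])[1::-1]))%90 for i in range(4)]
    print(n,c.mean(0).round(4),np.round(e,1),[np.linalg.norm(c[i]-c[i-1]).round(4) for i in range(4)])
for n,o,x,y,z in(("rp",b,108,108,.016),("rb",a,618,417,.025),("L",a,259,463,.03),("M",b,251,420,.046),("S",b,453,123,.046),("tin",a,108,122,.04)):
    print(n,W(o,x,y,z).round(4))
s=bot.get_state();print(q2R(s["ee_rot"]).round(3))
```

```text
sb [0.6065 0.2051 0.025 ] [80.7 79.7 79.2 79.9] [np.float64(0.0575), np.float64(0.0579), np.float64(0.0591), np.float64(0.0577)]
sp [ 0.4491 -0.2866  0.016 ] [10.7  9.5 12.5 11.3] [np.float64(0.0566), np.float64(0.057), np.float64(0.0549), np.float64(0.0553)]
rp [0.6124 0.0036 0.016 ]
rb [0.4579 0.082  0.025 ]
L [0.4337 0.2697 0.03  ]
M [ 0.4372 -0.0727  0.046 ]
S [ 0.5956 -0.1817  0.046 ]
tin [0.6167 0.3579 0.04  ]
[[ 0.961  0.278 -0.   ]
 [ 0.278 -0.961  0.001]
 [ 0.    -0.001 -1.   ]]
```

```bash
cat > go.py <<'E'
import sys
from h import *
def go(x,y,z,a):
    s=bot.get_state();Rm=q2R(s["ee_rot"]);d=Rm.T@(np.array([x,y,z])-s["ee_pos"])*1000
    cur=np.arctan2(Rm[1,0],Rm[0,0]);yaw=-(np.radians(a)-cur);yaw=(yaw+np.pi)%(2*np.pi)-np.pi
    print("row",d.round(1),"yaw",round(yaw,4),"cur",s["ee_pos"].round(4),np.degrees(cur).round(2),"t",round(s["time_s"],2),"f",s["ft_force"].round(1),"g",round(s["grip_width"]*85.4,1),"rows",(np.linalg.norm(d)/41.7).round(1),"q",s["q"].round(2))
if __name__=="__main__": go(*map(float,sys.argv[1:5]))
E
python3 go.py .6065 .205 .17 -10
```

```text
row [ 639.5 -652.9   61.6] yaw 0.4563 cur [ 0.1738 -0.6     0.2308] 16.14 t 0.25 f [-0.3 -0.7 -0.4] g 85.6 rows 22.0 q [-1.47  0.53  1.43 -0.    1.18 -0.18]
```

>>> apply_moves([
  [[85,29,-30,2.8,0.1],[85,58,-59,5.6,0.2],[85,87,-89,8.4,0.3],[85,116,-119,11.2,0.4],[85,145,-148,14,0.456]],
])

```text
time_s: 0.67
ee_pos: [0.2723, -0.416, 0.2171]
ee_rot: [-0.0, 0.996, -0.09, 0.0]
ft_force: [1.0, 0.2, 0.5]
grip_width: 0.996
```

```bash
python3 go.py .6065 .205 .17 -10
```

```text
row [ 218.  -670.6   47.3] yaw -0.0049 cur [ 0.2723 -0.416   0.2171] -10.28 t 0.67 f [1.  0.2 0.5] g 85.0 rows 16.9 q [-1.22  0.38  1.76  0.    1.    0.53]
```

>>> apply_moves([
  [[85,218,-670,40,0],[85,218,-670,40,0],[85,218,-670,40,0],[85,218,-670,40,0],[85,218,-670,40,0]],
])

```text
time_s: 1.08
ee_pos: [0.3702, -0.2325, 0.2056]
ee_rot: [0.0, 0.996, -0.087, 0.0]
ft_force: [0.4, -0.3, -0.1]
grip_width: 0.996
```

```bash
python3 go.py .6065 .205 .17 -10
```

```text
row [ 156.6 -471.9   35.6] yaw -0.0004 cur [ 0.3702 -0.2325  0.2056] -10.02 t 1.08 f [ 0.4 -0.3 -0.1] g 85.0 rows 12.0 q [-0.82  0.32  1.91  0.    0.91  0.93]
```

Works: far targets are approached straight.

>>> apply_moves([
  [[85,156,-472,30,0],[85,156,-472,30,0],[85,156,-472,30,0],[85,156,-472,30,0],[85,156,-472,30,0]],
])

```text
time_s: 1.5
ee_pos: [0.4688, -0.0491, 0.1931]
ee_rot: [0.0, 0.996, -0.087, 0.0]
ft_force: [0.2, -1.1, 0.8]
grip_width: 0.993
```

```bash
python3 go.py .6065 .205 .17 -10
```

```text
row [  91.5 -274.1   23.1] yaw 0.0004 cur [ 0.4688 -0.0491  0.1931] -9.98 t 1.5 f [ 0.2 -1.1  0.8] g 84.8 rows 7.0 q [-0.34  0.38  1.85 -0.    0.91  1.4 ]
```

>>> apply_moves([
  [[85,91,-270,22,0],[85,91,-270,22,0],[85,91,-270,22,0],[85,91,-270,22,0],[85,91,-270,22,0]],
])

```text
time_s: 1.92
ee_pos: [0.5682, 0.1335, 0.1768]
ee_rot: [0.0, 0.996, -0.087, 0.0]
ft_force: [0.6, -1.5, -0.1]
grip_width: 0.996
```

>>> apply_moves([
  [[85,20,-65,4,0],[85,25,-75,6,0],[85,25,-75,6,0]],
])

```text
time_s: 2.17
ee_pos: [0.6083, 0.2071, 0.1704]
ee_rot: [-0.002, 0.996, -0.084, 0.002]
ft_force: [0.4, -0.6, -0.3]
grip_width: 0.999
```

```bash
python3 go.py .6065 .205 .17 -10
python3 - <<'E'
from h import *
s=bot.get_state();d=bot.get_image("wrist");cv2.imwrite("pics/w1.png",d["pixels"])
for P in [(.6065,.2051,.025),(.4337,.2697,.03),(.4579,.082,.025),(.6124,.0036,.016)]: print(P,wpix(d,s,P).round(1))
E
```

```text
row [-1.5  2.3  0.4] yaw 0.0054 cur [0.6083 0.2071 0.1704] -9.69 t 2.17 f [ 0.4 -0.6 -0.3] g 85.3 rows 0.1 q [0.15 0.62 1.45 0.   1.07 1.89]
(0.6065, 0.2051, 0.025) [260.5 180.2]
(0.4337, 0.2697, 0.03) [232.4 318.9]
(0.4579, 0.082, 0.025) [377.2 278.1]
(0.6124, 0.0036, 0.016) [434.1 146.2]
```

View pics/w1.png

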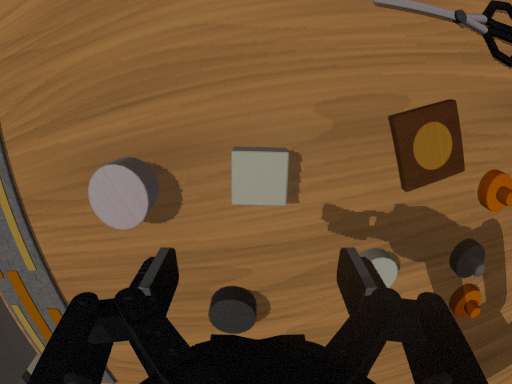

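Run:
```python
from h import *
s=bot.get_state();d=bot.get_image("wrist")
crop(d["pixels"],220,140,300,215,8,"pics/w1c.png")
crop(d["pixels"],380,90,475,200,6,"pics/w1d.png")
```

```text
(no output)
```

View pics/w1c.png

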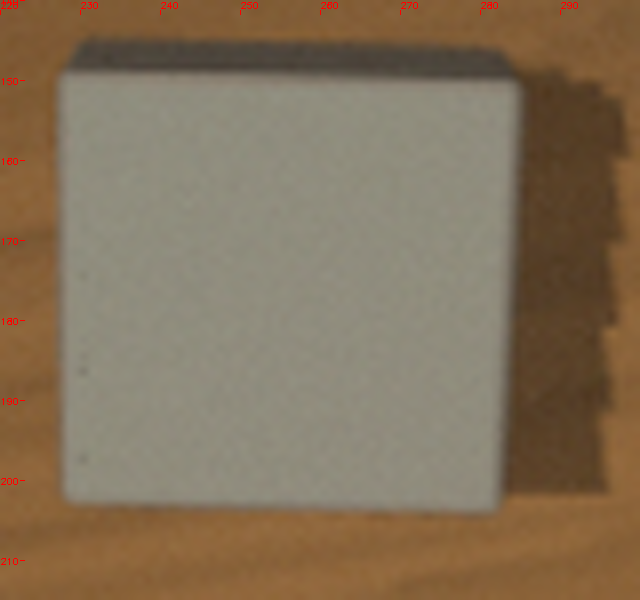

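View pics/w1d.png

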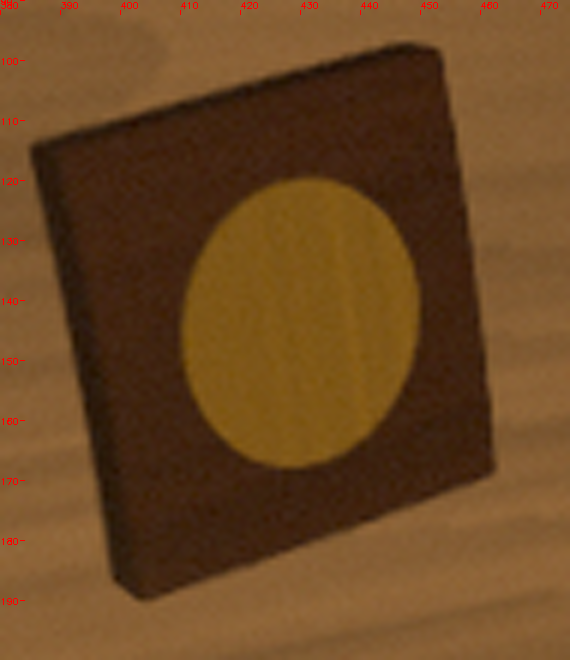

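```bash
python3 - <<'E'
from h import *
s=bot.get_state();d=bot.get_image("wrist")
c=np.array([wworld(d,s,(220+x/8-.4,140+y/8-.4),.025) for x,y in[(62,72),(521,82),(500,511),(66,501)]])
e=[np.degrees(np.arctan2(*(c[(i+1)%4]-c[i])[1::-1]))%90 for i in range(4)]
print(c.mean(0).round(4),np.round(e,1))
print(wworld(d,s,(380+300/6-.4,90+322/6-.4),.016).round(4))
E
python3 go.py .6065 .205 .17 -10
```

```text
[0.6069 0.204  0.025 ] [78.9 79.  78.8 79.1]
[0.6117 0.0041 0.016 ]
row [ 1.3 -4.3  0.3] yaw 0.0016 cur [0.6045 0.2009 0.1703] -9.91 t 2.32 f [ 1.  -0.1 -0.2] g 85.2 rows 0.1 q [ 0.15  0.61  1.46 -0.    1.07  1.89]
```

```bash
python3 go.py .607 .2045 .004 -11
```

```text
row [  2.1  -4.1 166.3] yaw 0.019 cur [0.6045 0.2009 0.1703] -9.91 t 2.32 f [ 1.  -0.1 -0.2] g 85.2 rows 4.0 q [ 0.15  0.61  1.46 -0.    1.07  1.89]
```

>>> apply_moves([
  [[85,2,-4,40,0.019],[85,2,-4,80,0.019],[85,2,-4,120,0.019],[85,2,-4,150,0.019],[85,2,-4,166,0.019]],
])

```text
time_s: 2.73
ee_pos: [0.6044, 0.2019, 0.0011]
ee_rot: [0.001, 0.995, -0.098, -0.004]
ft_force: [-0.9, -0.1, -0.8]
grip_width: 0.997
```

>>> apply_moves([
  [[50,0,0,0,0],[50,0,0,0,0],[50,0,0,0,0],[50,0,0,0,0],[50,0,0,0,0]],
], grip_force=30)

```text
time_s: 3.15
ee_pos: [0.6091, 0.2044, 0.0069]
ee_rot: [-0.0, 0.995, -0.097, 0.002]
ft_force: [-1.5, 0.6, -0.2]
grip_width: 0.672
```

```bash
python3 go.py .607 .2045 .004 -11
python3 - <<'E'
from h import *
d=bot.get_image("side");crop(d["pixels"],200,80,340,190,5,"pics/s2.png")
cv2.imwrite("pics/w2.png",bot.get_image("wrist")["pixels"])
E
```

```text
row [-2.1  0.3  2.9] yaw -0.0015 cur [0.6091 0.2044 0.0069] -11.09 t 3.15 f [-1.5  0.6 -0.2] g 57.4 rows 0.1 q [ 0.15  0.85  1.52 -0.    0.77  1.91]
```

View pics/s2.png

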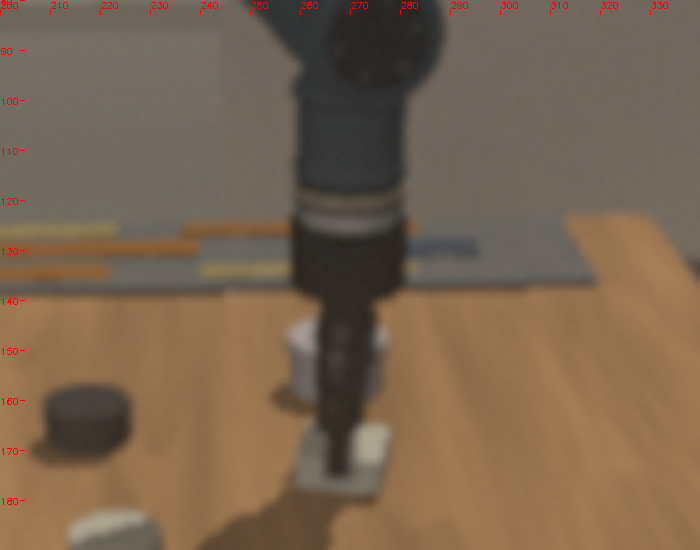

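View pics/w2.png

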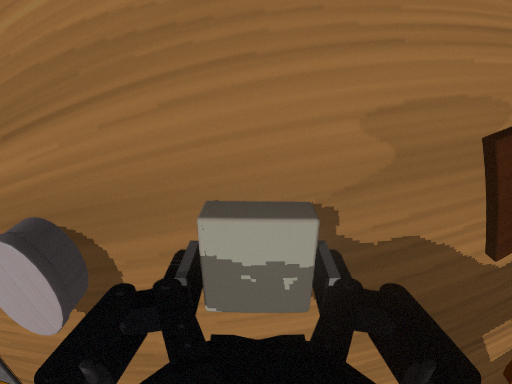

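>>> apply_moves([
  [[50,0,0,-20,0],[50,0,0,-60,0],[50,0,0,-100,0],[50,0,0,-120,0],[50,0,0,-120,0]],
])

```text
time_s: 3.67
ee_pos: [0.6119, 0.2053, 0.1316]
ee_rot: [-0.002, 0.995, -0.096, 0.006]
ft_force: [1.1, 0.4, -1.3]
grip_width: 0.667
```

```bash
python3 go.py .449 -.2866 .13 11
python3 - <<'E'
from h import *
cv2.imwrite("pics/w3.png",bot.get_image("wrist")["pixels"])
E
```

```text
row [-65.6 514.   -1.4] yaw -0.3848 cur [0.6119 0.2053 0.1316] -11.05 t 3.67 f [ 1.1  0.4 -1.3] g 56.9 rows 12.4 q [0.15 0.67 1.47 0.   0.99 1.91]
```

View pics/w3.png

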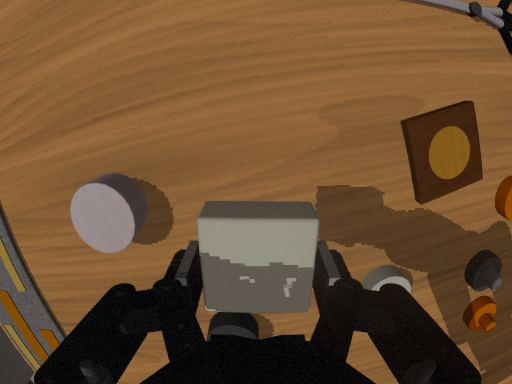

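>>> apply_moves([
  [[50,-65,514,0,-0.385],[50,-65,514,0,-0.385],[50,-65,514,0,-0.385],[50,-65,514,0,-0.385],[50,-65,514,0,-0.385]],
])

```text
time_s: 4.13
ee_pos: [0.5419, 0.0096, 0.1236]
ee_rot: [-0.0, 0.995, 0.097, -0.001]
ft_force: [-0.0, -1.1, -0.9]
grip_width: 0.673
```

```bash
python3 go.py .449 -.2866 .13 11
python3 - <<'E'
from h import *
d=bot.get_image("wrist");T=d["tool_from_camera"];K=d["intrinsics"]
P=[]
for uv in [(200,217),(317,218),(312,311),(205,311)]:
    v=np.array([(uv[0]-K[0,2])/K[0,0],(uv[1]-K[1,2])/K[1,1]]);t=np.linalg.norm(v)
    ray=T[:3,:3]@np.array([*(np.sin(t)*v/t),np.cos(t)]);P.append(T[:3,3]+ray*(-.02-T[2,3])/ray[2])
P=np.array(P);print(P.round(4),P.mean(0).round(4))
E
```

```text
row [-148.3  272.8   -6.3] yaw 0.002 cur [0.5419 0.0096 0.1236] 11.12 t 4.13 f [-0.  -1.1 -0.9] g 57.5 rows 7.4 q [-0.19  0.57  1.74 -0.    0.84  1.19]
[[ 0.0311 -0.0261 -0.02  ]
 [ 0.0307  0.0268 -0.02  ]
 [-0.0253  0.0295 -0.02  ]
 [-0.0252 -0.0285 -0.02  ]] [ 0.0028  0.0004 -0.02  ]
```

>>> apply_moves([
  [[50,-148,273,0,0],[50,-148,273,0,0],[50,-148,273,0,0],[50,-148,273,0,0],[50,-148,273,0,0]],
])

```text
time_s: 4.6
ee_pos: [0.4797, -0.1889, 0.1237]
ee_rot: [-0.001, 0.995, 0.096, -0.001]
ft_force: [0.9, -0.5, -0.7]
grip_width: 0.671
```

>>> apply_moves([
  [[50,-25,52,0,0],[50,-46,84,0,0],[50,-52,95,0,0],[50,-52,95,0,0],[50,-52,95,0,0]],
])

```text
time_s: 5.02
ee_pos: [0.4474, -0.2918, 0.1237]
ee_rot: [-0.001, 0.996, 0.094, -0.001]
ft_force: [-0.7, 0.2, -0.7]
grip_width: 0.673
```

```bash
python3 go.py .449 -.2866 .13 11
python3 - <<'E'
from h import *
s=bot.get_state();d=bot.get_image("wrist");cv2.imwrite("pics/w4.png",d["pixels"])
d=bot.get_image("top");crop(d["pixels"],270,180,380,280,6,"pics/t4.png")
E
```

```text
row [ 2.6 -4.8 -6.3] yaw -0.0037 cur [ 0.4474 -0.2918  0.1237] 10.79 t 5.02 f [-0.7  0.2 -0.7] g 57.5 rows 0.2 q [-0.79  0.56  1.76  0.    0.82  0.59]
```

View pics/w4.png

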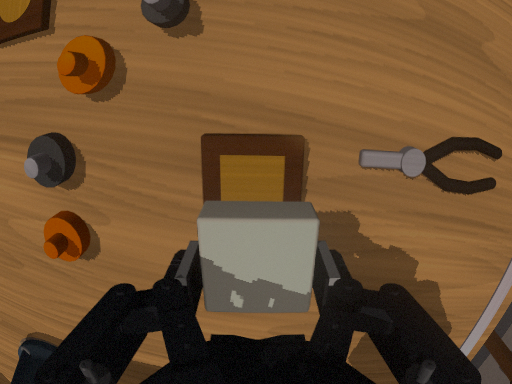

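View pics/t4.png

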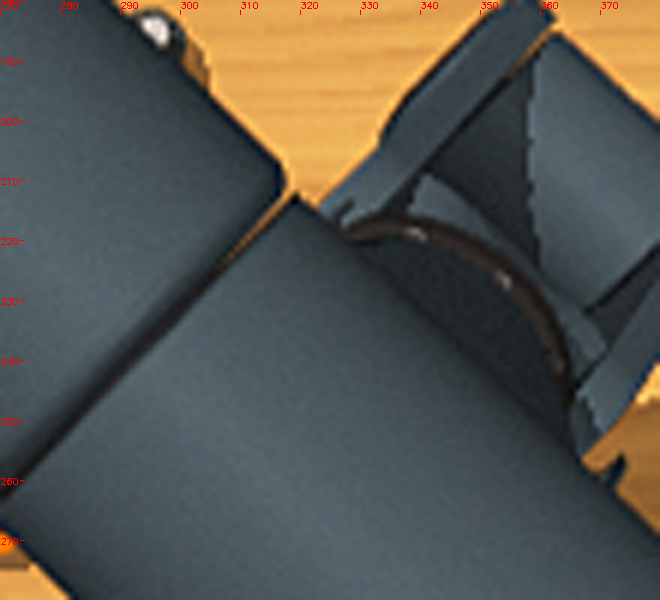

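Run:
```python
from h import *
s=bot.get_state();d=bot.get_image("wrist");cv2.imwrite("pics/w4b.png",d["pixels"]);crop(d["pixels"],190,120,330,220,5,"pics/w4c.png")
print(s["ee_pos"])
```

```text
[ 0.44782592 -0.28955269  0.12394218]
```

View pics/w4c.png

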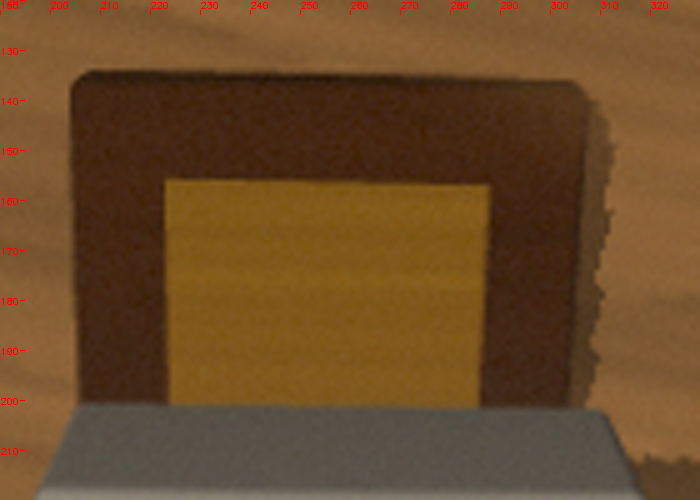

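```bash
python3 - <<'E'
from h import *
s=bot.get_state();d=bot.get_image("wrist")
f=lambda x,y,z:wworld(d,s,(190+x/5-.4,120+y/5-.4),z)
a,b,c,e=[f(*p,.016) for p in[(165,180),(489,185),(168,405),(480,408)]]
ang=lambda v:np.degrees(np.arctan2(v[1],v[0]))
print(a,b,np.linalg.norm(b-a),ang(b-a)+90,ang(a-c),ang(b-e))
th=np.radians(11.);u=np.array([np.cos(th),np.sin(th),0])
print("centre",(a+b)/2-u*.028)
# hand block in world if underside front edge / top
P=[f(75,405,0)] 
K=d["intrinsics"];T=d["tool_from_camera"]
def tool(uv,z):
    v=np.array([(uv[0]-K[0,2])/K[0,0],(uv[1]-K[1,2])/K[1,1]]);t=np.linalg.norm(v)
    ray=T[:3,:3]@np.array([*(np.sin(t)*v/t),np.cos(t)]);return T[:3,3]+ray*(z-T[2,3])/ray[2]
A=[(204.6,200.6),(310.6,201.6)];B=[(199,217.5),(317,217.5),(311.5,311),(205,311)]
for zt in(-.022,-.018,-.014,-.01): print(zt,[tool(p,zt).round(4)[:2] for p in B],[tool(p,zt+.025).round(4)[:2] for p in A])
E
python3 go.py .449 -.2866 .13 11
```

```text
[ 0.4731888  -0.25357766  0.016     ] [ 0.48304546 -0.30838164  0.016     ] 0.055683305758678546 10.195815539131743 9.858445726735567 10.59774462179202
centre [ 0.45063157 -0.2863223   0.016     ]
-0.022 [array([ 0.0318, -0.0261]), array([0.0318, 0.0263]), array([-0.0234,  0.0287]), array([-0.0234, -0.028 ])] [array([ 0.0303, -0.0278]), array([0.0298, 0.0278])]
-0.018 [array([ 0.03 , -0.027]), array([0.03  , 0.0272]), array([-0.0271,  0.0297]), array([-0.027 , -0.0289])] [array([ 0.0288, -0.0286]), array([0.0282, 0.0286])]
-0.014 [array([ 0.0282, -0.0278]), array([0.0282, 0.0281]), array([-0.0307,  0.0307]), array([-0.0307, -0.0299])] [array([ 0.0272, -0.0293]), array([0.0267, 0.0294])]
-0.01 [array([ 0.0264, -0.0287]), array([0.0264, 0.029 ]), array([-0.0344,  0.0317]), array([-0.0343, -0.0308])] [array([ 0.0257, -0.0301]), array([0.0251, 0.0301])]
row [ 1.1 -2.5 -5.6] yaw 0.0017 cur [ 0.4484 -0.2892  0.1244] 11.1 t 5.22 f [-0.3  0.2  0.4] g 57.3 rows 0.1 q [-0.78  0.56  1.76  0.    0.82  0.59]
```

>>> apply_moves([
  [[50,1,-2.5,30,0.005],[50,1,-2.5,60,0.01],[50,1,-2.5,80,0.01],[50,1,-2.5,93,0.01],[50,1,-2.5,93,0.01]],
])

```text
time_s: 5.63
ee_pos: [0.448, -0.2856, 0.0293]
ee_rot: [-0.002, 0.996, 0.092, -0.002]
ft_force: [0.1, 0.2, -0.3]
grip_width: 0.672
```

>>> apply_moves([
  [[50,0,0,0,0],[50,0,0,0,0]],
])

```text
time_s: 5.8
ee_pos: [0.4498, -0.2881, 0.0326]
ee_rot: [0.0, 0.996, 0.092, 0.0]
ft_force: [-0.9, 0.7, -0.9]
grip_width: 0.67
```

```bash
python3 go.py .449 -.2867 .022 10.5
python3 - <<'E'
from h import *
s=bot.get_state();d=bot.get_image("wrist");cv2.imwrite("pics/w5.png",d["pixels"])
E
```

```text
row [-0.5 -1.6 10.6] yaw 0.0 cur [ 0.4498 -0.2881  0.0326] 10.5 t 5.8 f [-0.9  0.7 -0.9] g 57.2 rows 0.3 q [-0.78  0.72  1.8   0.    0.61  0.61]
```

View pics/w5.png

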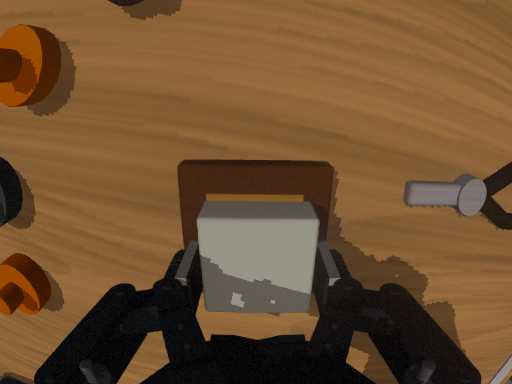

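>>> apply_moves([
  [[50,-0.5,-1.6,4,0],[50,-0.5,-1.6,7,0],[50,-0.5,-1.6,9,0],[50,-0.5,-1.6,10.5,0],[50,-0.5,-1.6,10.5,0]],
])

```text
time_s: 6.27
ee_pos: [0.4481, -0.2871, 0.0212]
ee_rot: [-0.0, 0.996, 0.091, -0.0]
ft_force: [-0.5, 1.0, -1.0]
grip_width: 0.674
```

```bash
python3 go.py .449 -.2867 .022 10.5
```

```text
row [ 1.  -0.2 -0.8] yaw -0.0016 cur [ 0.4481 -0.2871  0.0212] 10.41 t 6.27 f [-0.5  1.  -1. ] g 57.5 rows 0.0 q [-0.78  0.74  1.81  0.    0.59  0.61]
```

>>> apply_moves([
  [[50,0.5,0,0.5,0],[50,0.5,0,1,0],[50,0.5,0,1.5,0],[50,0.5,0,1.5,0]],
])

```text
time_s: 6.6
ee_pos: [0.4487, -0.2871, 0.0208]
ee_rot: [0.0, 0.996, 0.091, 0.0]
ft_force: [-1.3, 0.5, 6.8]
grip_width: 0.673
```

```bash
python3 go.py .449 -.2867 .022 10.5
```

```text
row [ 0.4 -0.3 -1.2] yaw -0.0016 cur [ 0.4487 -0.2871  0.0208] 10.41 t 6.6 f [-1.3  0.5  6.8] g 57.4 rows 0.0 q [-0.78  0.74  1.81 -0.    0.59  0.61]
```

Contact at 7 N. Release; fingers open, then go up.

>>> apply_moves([
  [[70,0,0,-0.5,0],[85,0,0,-0.5,0],[85,0,0,-0.5,0],[85,0,0,-0.5,0]],
])

```text
time_s: 6.93
ee_pos: [0.4488, -0.2871, 0.0203]
ee_rot: [0.0, 0.996, 0.091, 0.0]
ft_force: [-0.9, 0.1, -0.3]
grip_width: 0.997
```

>>> apply_moves([
  [[85,0,0,-20,0],[85,0,0,-60,0],[85,0,0,-100,0],[85,0,0,-130,0],[85,0,0,-130,0]],
])

```text
time_s: 7.35
ee_pos: [0.4518, -0.2898, 0.1562]
ee_rot: [0.005, 0.996, 0.091, 0.004]
ft_force: [0.3, -1.6, 0.2]
grip_width: 0.992
```

>>> apply_moves([
  [[85,0,0,0,0],[85,0,0,0,0],[85,0,0,0,0]],
])

```text
time_s: 7.6
ee_pos: [0.4477, -0.2861, 0.1489]
ee_rot: [-0.001, 0.996, 0.091, -0.001]
ft_force: [-0.6, 0.2, -1.5]
grip_width: 0.994
```

```bash
python3 go.py .458 .082 .15 0
python3 - <<'E'
from h import *
s=bot.get_state();d=bot.get_image("wrist");cv2.imwrite("pics/w6.png",d["pixels"]);crop(d["pixels"],195,140,315,240,6,"pics/w6c.png")
E
```

```text
row [ 7.660e+01 -3.602e+02 -2.000e-01] yaw 0.1817 cur [ 0.4477 -0.2861  0.1489] 10.41 t 7.6 f [-0.6  0.2 -1.5] g 84.9 rows 8.8 q [-0.78  0.52  1.74 -0.    0.88  0.61]
```

View pics/w6.png

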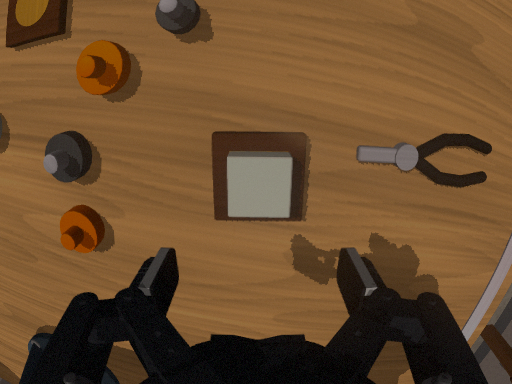

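View pics/w6c.png

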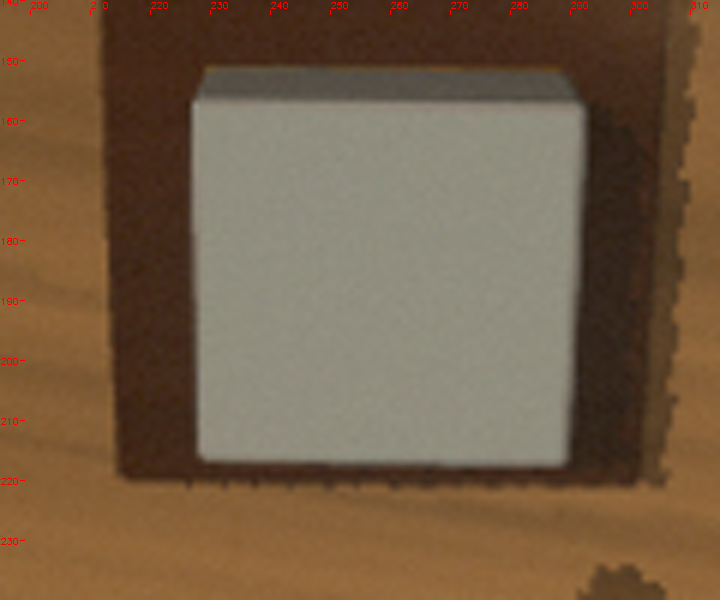

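```bash
python3 - <<'E'
from h import *
s=bot.get_state();d=bot.get_image("wrist")
print(s["ee_pos"].round(4))
f=lambda x,y,z:wworld(d,s,(195+x/6-.4,140+y/6-.4),z)
print(np.mean([f(*p,.041) for p in[(193,100),(585,104),(567,466),(198,458)]],0).round(4))
print([f(*p,.016).round(4) for p in [(204,67),(565,69)]])
g=lambda x,y:wworld(d,s,(x,y),.015)
print("plaque",[g(*p).round(4) for p in[(212.5,133),(306.5,133),(214.5,219.5),(301.5,220)]],np.mean([g(*p) for p in[(212.5,133),(306.5,133),(214.5,219.5),(301.5,220)]],0))
E
python3 go.py .458 .082 .15 0
```

```text
[ 0.4477 -0.2861  0.1487]
[ 0.4504 -0.2866  0.041 ]
[array([ 0.4728, -0.2536,  0.016 ]), array([ 0.4828, -0.3092,  0.016 ])]
plaque [array([ 0.4868, -0.2359,  0.015 ]), array([ 0.5029, -0.3222,  0.015 ]), array([ 0.3998, -0.25  ,  0.015 ]), array([ 0.4155, -0.3376,  0.015 ])] [ 0.45123252 -0.28640436  0.015     ]
row [ 7.650e+01 -3.603e+02 -3.000e-01] yaw 0.1817 cur [ 0.4478 -0.2862  0.1487] 10.41 t 7.7 f [ 0.5 -0.3  0.1] g 85.2 rows 8.8 q [-0.78  0.52  1.74 -0.    0.88  0.61]
```

>>> apply_moves([
  [[85,76,-360,0,0],[85,76,-360,0,0],[85,76,-360,0,0],[85,76,-360,0,0],[85,76,-360,0,0]],
])

```text
time_s: 8.12
ee_pos: [0.4532, -0.0769, 0.1493]
ee_rot: [-0.001, 0.996, 0.09, -0.001]
ft_force: [1.7, -0.1, 0.3]
grip_width: 0.993
```

```bash
python3 go.py .458 .082 .15 10.4
```

```text
row [  33.2 -155.5   -0.5] yaw -0.001 cur [ 0.4532 -0.0769  0.1493] 10.34 t 8.12 f [ 1.7 -0.1  0.3] g 84.8 rows 3.8 q [-0.41  0.44  1.92  0.    0.78  0.98]
```

>>> apply_moves([
  [[85,33,-155,0,0],[85,33,-155,0,0],[85,33,-155,0,0],[85,33,-155,0,0],[85,33,-155,0,0]],
])

```text
time_s: 8.53
ee_pos: [0.457, 0.0849, 0.1494]
ee_rot: [-0.001, 0.996, 0.094, -0.001]
ft_force: [-0.7, -0.1, -0.7]
grip_width: 0.996
```

>>> apply_moves([
  [[85,0,0,0,0],[85,0,0,0,0]],
])

```text
time_s: 8.7
ee_pos: [0.4583, 0.0795, 0.1497]
ee_rot: [0.0, 0.996, 0.091, -0.001]
ft_force: [0.2, -0.1, 0.2]
grip_width: 0.992
```

```bash
python3 go.py .458 .082 .007 10.4
python3 - <<'E'
from h import *
s=bot.get_state();d=bot.get_image("wrist");cv2.imwrite("pics/w7.png",d["pixels"]);crop(d["pixels"],200,140,320,240,6,"pics/w7c.png");print(wpix(d,s,(.458,.082,.025)))
E
```

```text
row [  0.4  -2.5 142.7] yaw 0.0011 cur [0.4583 0.0795 0.1497] 10.46 t 8.7 f [ 0.2 -0.1  0.2] g 84.7 rows 3.4 q [-0.07  0.45  1.91 -0.    0.79  1.32]
[254.66245429 184.27752395]
```

View pics/w7.png

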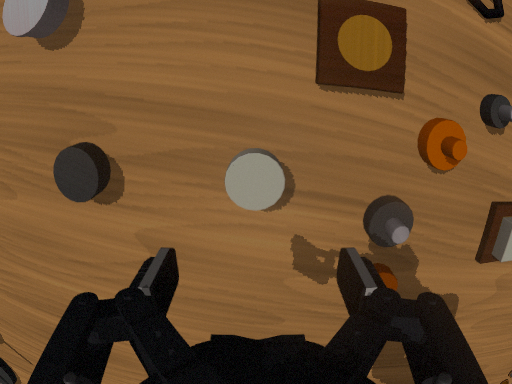

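View pics/w7c.png

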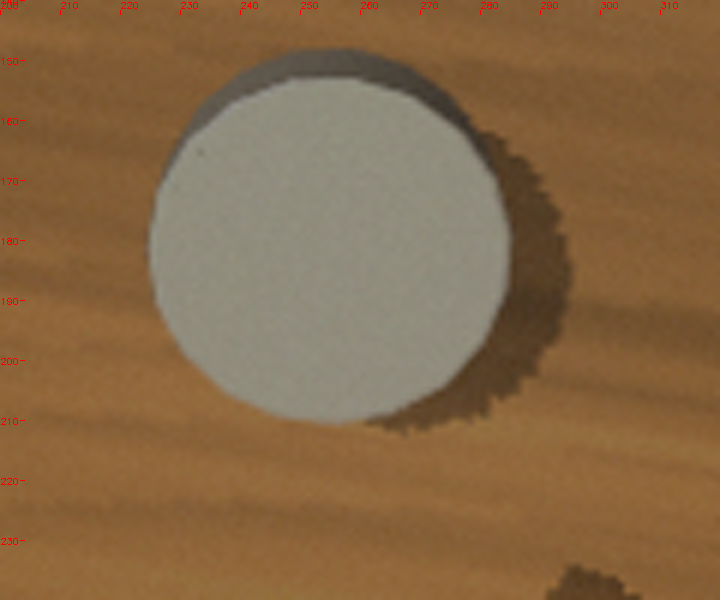

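```bash
python3 - <<'E'
from h import *
s=bot.get_state();d=bot.get_image("wrist")
print(wworld(d,s,(254.6,181.3),.025))
E
python3 go.py .459 .082 .004 10.4
```

```text
[0.4610699  0.08194642 0.025     ]
row [  1.2  -3.4 146. ] yaw -0.0015 cur [0.4586 0.0785 0.15  ] 10.31 t 8.8 f [0.2 0.8 0.8] g 85.0 rows 3.5 q [-0.07  0.45  1.91 -0.    0.79  1.32]
```

>>> apply_moves([
  [[85,2,-3.5,40,0],[85,2,-3.5,80,0],[85,2,-3.5,120,0],[85,2,-3.5,143,0],[85,2,-3.5,143,0]],
])

```text
time_s: 9.22
ee_pos: [0.4574, 0.0819, 0.0033]
ee_rot: [-0.001, 0.996, 0.089, -0.004]
ft_force: [-0.3, 0.6, -0.3]
grip_width: 0.993
```

>>> apply_moves([
  [[85,0,0,0,0],[50,0,0,0,0],[50,0,0,0,0],[50,0,0,0,0],[50,0,0,0,0]],
])

```text
time_s: 9.63
ee_pos: [0.4613, 0.083, 0.0095]
ee_rot: [0.0, 0.996, 0.091, 0.002]
ft_force: [0.1, -2.5, 7.3]
grip_width: 0.662
```

```bash
python3 go.py .46 .082 .006 10.4
python3 - <<'E'
from h import *
cv2.imwrite("pics/w8.png",bot.get_image("wrist")["pixels"])
E
```

```text
row [-1.5  0.8  3.5] yaw 0.0005 cur [0.4613 0.083  0.0095] 10.43 t 9.63 f [ 0.1 -2.5  7.3] g 56.6 rows 0.1 q [-0.06  0.74  1.98 -0.    0.42  1.33]
```

View pics/w8.png

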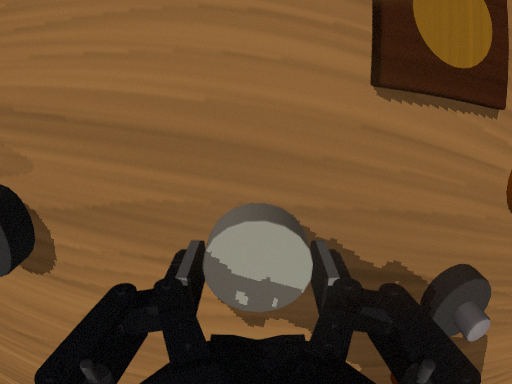

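>>> apply_moves([
  [[50,0,0,0,0],[50,0,0,0,0]],
])

```text
time_s: 9.85
ee_pos: [0.4613, 0.083, 0.0095]
ee_rot: [0.001, 0.996, 0.091, 0.002]
ft_force: [-0.6, -3.3, 6.5]
grip_width: 0.667
```

>>> apply_moves([
  [[50,0,0,-20,0],[50,0,0,-50,0],[50,0,0,-80,0],[50,0,0,-90,0],[50,0,0,-90,0]],
])

```text
time_s: 10.27
ee_pos: [0.4622, 0.0836, 0.101]
ee_rot: [0.001, 0.996, 0.091, 0.004]
ft_force: [1.5, 0.2, 0.0]
grip_width: 0.661
```

```bash
python3 go.py .6115 .004 .1 10.4
```

```text
row [132.4 105.3   2.3] yaw 0.0007 cur [0.4622 0.0836 0.101 ] 10.44 t 10.27 f [1.5 0.2 0. ] g 56.4 rows 4.1 q [-0.06  0.54  1.94  0.    0.65  1.33]
```

>>> apply_moves([
  [[50,132,105,0,0],[50,132,105,0,0],[50,132,105,0,0],[50,132,105,0,0],[50,132,105,0,0]],
])

```text
time_s: 10.68
ee_pos: [0.618, -0.0006, 0.0982]
ee_rot: [0.002, 0.996, 0.089, 0.007]
ft_force: [1.1, 0.6, -0.1]
grip_width: 0.664
```

>>> apply_moves([
  [[50,0,0,0,0],[50,0,0,0,0],[50,0,0,0,0],[50,0,0,0,0]],
])

```text
time_s: 11.02
ee_pos: [0.6067, 0.0051, 0.0969]
ee_rot: [-0.0, 0.996, 0.091, -0.001]
ft_force: [0.4, -0.2, -1.0]
grip_width: 0.665
```

```bash
python3 go.py .612 .004 .024 10.4;  python3 - <<'E'
from h import *
s=bot.get_state();d=bot.get_image("wrist");cv2.imwrite("pics/w9.png",d["pixels"]); crop(d["pixels"],190,120,320,220,6,"pics/w9c.png")
K=d["intrinsics"];T=d["tool_from_camera"]
E
```

```text
row [ 5.2  2.1 72.9] yaw 0.0012 cur [0.6067 0.0051 0.0969] 10.47 t 11.02 f [ 0.4 -0.2 -1. ] g 56.8 rows 1.8 q [-0.18  0.68  1.59  0.    0.88  1.21]
```

View pics/w9.png

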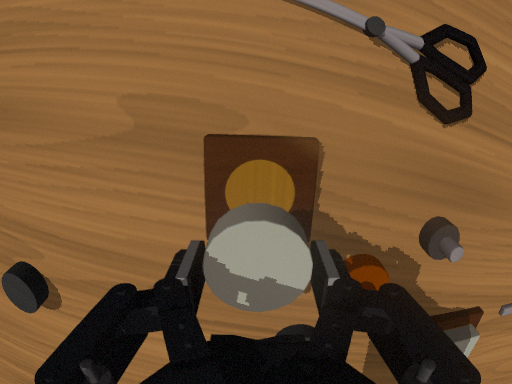

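View pics/w9c.png

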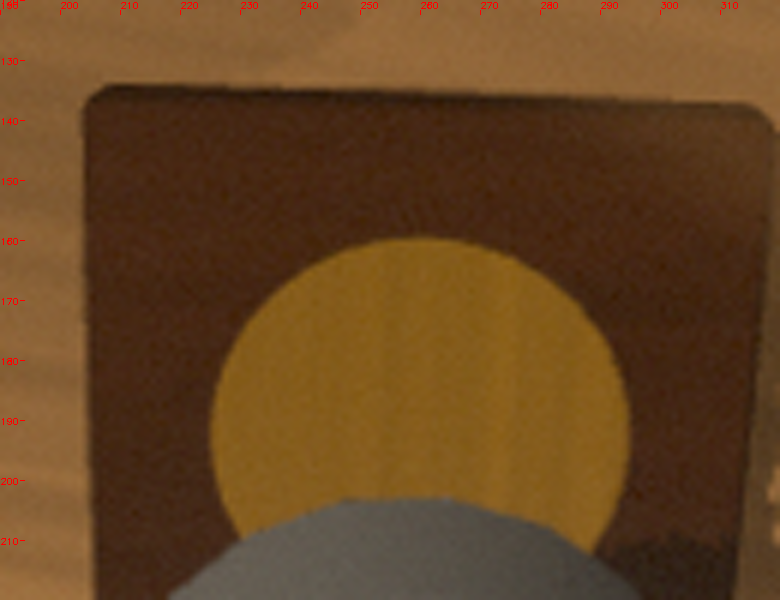

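Run:
```python
from h import *
s=bot.get_state();d=bot.get_image("wrist");Rm=q2R(s["ee_rot"])
K=d["intrinsics"];T=d["tool_from_camera"]
def tool(uv,z):
    v=np.array([(uv[0]-K[0,2])/K[0,0],(uv[1]-K[1,2])/K[1,1]]);t=np.linalg.norm(v)
    ray=T[:3,:3]@np.array([*(np.sin(t)*v/t),np.cos(t)]);return (T[:3,3]+ray*(z-T[2,3])/ray[2]).round(4)
zp=s["ee_pos"][2]-.016
print("plate far",tool((259.6,159.1),zp),"L",tool((224.6,192.4),zp),"R",tool((294.6,192.4),zp))
for zt in(-.02,-.017,-.014): print(zt,"top far/near/L/R",tool((258.5,219),zt)[:2],tool((258.5,311),zt)[:2],tool((204,262),zt)[:2],tool((313,262),zt)[:2],"bot far",tool((258.5,202.5),zt+.025)[:2])
print(s["ee_pos"])
```

```text
plate far [0.0345 0.0016 0.0812] L [ 0.0075 -0.0261  0.0812] R [0.0075 0.0296 0.0812]
-0.02 top far/near/L/R [0.0303 0.0003] [-0.0243  0.0005] [ 0.0071 -0.0261] [0.0071 0.0269] bot far [0.0285 0.0004]
-0.017 top far/near/L/R [0.029  0.0003] [-0.027   0.0005] [ 0.0052 -0.0267] [0.0052 0.0275] bot far [0.0274 0.0004]
-0.014 top far/near/L/R [0.0276 0.0003] [-0.0297  0.0005] [ 0.0032 -0.0273] [0.0032 0.0282] bot far [0.0262 0.0005]
[0.60713146 0.005026   0.09716242]
```

>>> apply_moves([
  [[50,6,1.5,25,0],[50,6,1.5,50,0],[50,6,1.5,64,0],[50,6,1.5,64,0],[50,6,1.5,64,0]],
])

```text
time_s: 11.53
ee_pos: [0.614, 0.0042, 0.0329]
ee_rot: [-0.0, 0.996, 0.091, -0.001]
ft_force: [1.2, 0.7, 0.3]
grip_width: 0.66
```

>>> apply_moves([
  [[50,0,0,0,0],[50,0,0,0,0],[50,0,0,0,0]],
])

```text
time_s: 11.78
ee_pos: [0.6158, 0.0036, 0.0348]
ee_rot: [0.0, 0.996, 0.091, 0.001]
ft_force: [-0.4, -0.3, 0.1]
grip_width: 0.663
```

```bash
python3 go.py .6125 .004 .024 10.4;  python3 - <<'E'
from h import *
s=bot.get_state();d=bot.get_image("wrist");cv2.imwrite("pics/w10.png",d["pixels"]); crop(d["pixels"],160,130,350,270,4,"pics/w10c.png")
E
```

```text
row [-3.2 -1.  10.8] yaw 0.0004 cur [0.6158 0.0036 0.0348] 10.42 t 11.78 f [-0.4 -0.3  0.1] g 56.6 rows 0.3 q [-0.18  0.78  1.59  0.    0.77  1.21]
```

View pics/w10c.png

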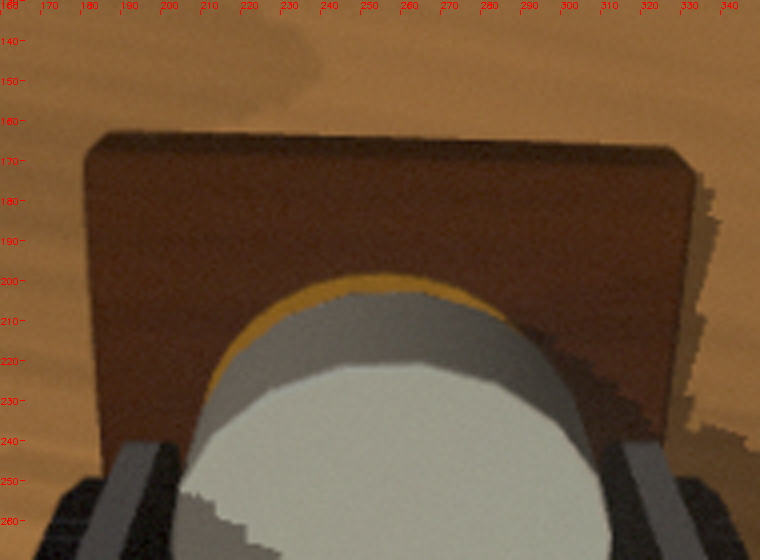

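```bash
cat >> h.py <<'E'
def tool(d,uv,z):
    K=d["intrinsics"];T=d["tool_from_camera"]
    v=np.array([(uv[0]-K[0,2])/K[0,0],(uv[1]-K[1,2])/K[1,1]]);t=np.linalg.norm(v)
    ray=T[:3,:3]@np.array([*(np.sin(t)*v/t),np.cos(t)]);return (T[:3,3]+ray*(z-T[2,3])/ray[2]).round(4)
E
python3 - <<'E'
from h import *
s=bot.get_state();d=bot.get_image("wrist")
z=s["ee_pos"][2];print(s["ee_pos"])
print(tool(d,(255.4,198),z-.016)," plaque far corners",tool(d,(181,167.5),z-.015),tool(d,(333,171.5),z-.015),"bottom far",tool(d,(255.4,202.5),.008))
E
```

```text
[0.6156893  0.00358637 0.03466149]
[ 0.026  -0.0013  0.0187]  plaque far corners [ 0.044  -0.0437  0.0197] [0.0417 0.0431 0.0197] bottom far [ 0.0274 -0.0012  0.008 ]
```

>>> apply_moves([
  [[50,-2,-0.8,4,0],[50,-2,-0.8,7,0],[50,-2,-0.8,9,0],[50,-2,-0.8,9.5,0],[50,-2,-0.8,9.5,0]],
])

```text
time_s: 12.3
ee_pos: [0.6122, 0.0042, 0.0245]
ee_rot: [-0.0, 0.996, 0.091, -0.001]
ft_force: [-1.2, -0.1, 6.7]
grip_width: 0.663
```

>>> apply_moves([
  [[50,0,0,0,0],[50,0,0,0.7,0],[50,0,0,0.7,0]],
])

```text
time_s: 12.55
ee_pos: [0.6122, 0.0042, 0.0245]
ee_rot: [-0.0, 0.996, 0.091, -0.001]
ft_force: [-4.0, -0.4, 10.7]
grip_width: 0.661
```

Contact. Release.

>>> apply_moves([
  [[75,0,0,-0.5,0],[85,0,0,-0.5,0],[85,0,0,-0.5,0],[85,0,0,-0.5,0]],
])

```text
time_s: 12.88
ee_pos: [0.6127, 0.0041, 0.0233]
ee_rot: [-0.0, 0.996, 0.091, -0.0]
ft_force: [0.1, -0.6, -0.0]
grip_width: 0.994
```

>>> apply_moves([
  [[85,0,0,-20,0],[85,0,0,-60,0],[85,0,0,-100,0],[85,0,0,-130,0],[85,0,0,-130,0]],
])

```text
time_s: 13.3
ee_pos: [0.6174, 0.0034, 0.1604]
ee_rot: [0.002, 0.996, 0.091, 0.007]
ft_force: [1.4, 0.2, -0.6]
grip_width: 0.998
```

>>> apply_moves([
  [[85,0,0,0,0],[85,0,0,0,0],[85,0,0,0,0]],
])

```text
time_s: 13.55
ee_pos: [0.6115, 0.0043, 0.1519]
ee_rot: [-0.001, 0.996, 0.091, -0.002]
ft_force: [-1.2, -0.7, -0.5]
grip_width: 0.998
```

```bash
python3 go.py .434 .27 .15 10.4
python3 - <<'E'
from h import *
s=bot.get_state();d=bot.get_image("wrist");crop(d["pixels"],190,130,330,240,5,"pics/w11c.png");print(s["ee_pos"])
E
```

```text
row [-126.5 -293.4    2.8] yaw 0.0002 cur [0.6115 0.0043 0.1519] 10.41 t 13.55 f [-1.2 -0.7 -0.5] g 85.2 rows 7.7 q [-0.18  0.61  1.54  0.    1.    1.21]
[0.61145995 0.00429761 0.15194991]
```

View pics/w11c.png

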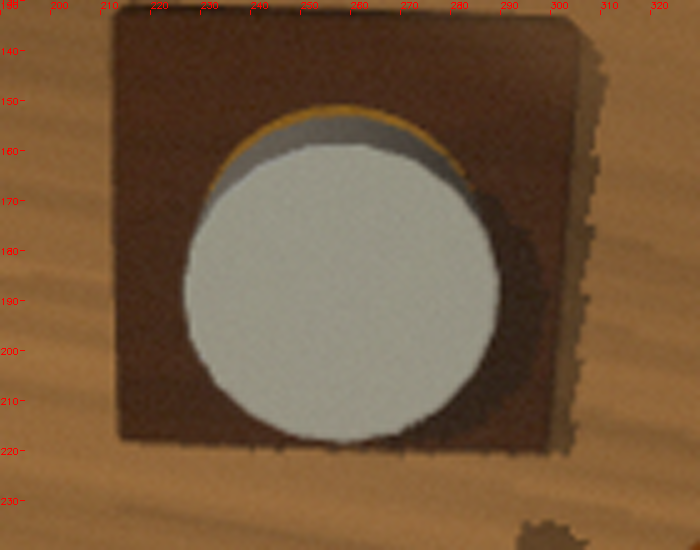

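```bash
python3 - <<'E'
from h import *
s=bot.get_state();d=bot.get_image("wrist")
print(s["ee_pos"],"rb",wworld(d,s,(258,188),.041),"plate far",wworld(d,s,(258,150.7),.016),"L",wworld(d,s,(258,153),.016))
g=lambda x,y:wworld(d,s,(190+x/5-.4,130+y/5-.4),.015)
print(np.mean([g(*p) for p in[(113,10),(582,22),(120,440),(549,453)]],0))
E
python3 go.py .434 .27 .15 10.4
```

```text
[0.61150176 0.00428414 0.15177279] rb [0.61246985 0.00405525 0.041     ] plate far [0.64082003 0.00926699 0.016     ] L [0.63862662 0.00886037 0.016     ]
[0.61434865 0.00453887 0.015     ]
row [-126.7 -293.5    2.6] yaw 0.0002 cur [0.6116 0.0042 0.1518] 10.41 t 13.65 f [-0.4  0.8  0.4] g 85.2 rows 7.7 q [-0.18  0.61  1.54 -0.    1.    1.21]
```

>>> apply_moves([
  [[85,-127,-293,0,0],[85,-127,-293,0,0],[85,-127,-293,0,0],[85,-127,-293,0,0],[85,-127,-293,0,0]],
])

```text
time_s: 14.07
ee_pos: [0.4949, 0.1782, 0.1525]
ee_rot: [-0.0, 0.996, 0.09, -0.001]
ft_force: [1.6, 1.2, -0.9]
grip_width: 0.996
```

```bash
python3 go.py .434 .27 .15 10.4
```

```text
row [ -43.4 -101.3    2.6] yaw -0.0008 cur [0.4949 0.1782 0.1525] 10.36 t 14.07 f [ 1.6  1.2 -0.9] g 85.0 rows 2.6 q [0.13 0.51 1.76 0.   0.88 1.52]
```

>>> apply_moves([
  [[85,-18,-41,0,0],[85,-34,-80,0,0],[85,-43,-100,0,0],[85,-43,-100,0,0],[85,-43,-100,0,0]],
])

```text
time_s: 14.48
ee_pos: [0.435, 0.2686, 0.1528]
ee_rot: [0.0, 0.996, 0.093, -0.001]
ft_force: [0.0, -0.5, -1.6]
grip_width: 0.996
```

>>> apply_moves([
  [[85,0,0,0,0],[85,0,0,0,0],[85,0,0,0,0]],
])

```text
time_s: 14.73
ee_pos: [0.4374, 0.2667, 0.1534]
ee_rot: [0.0, 0.996, 0.09, -0.0]
ft_force: [0.0, 0.4, 0.3]
grip_width: 0.995
```

```bash
python3 go.py .434 .27 .008 10.4
python3 - <<'E'
from h import *
s=bot.get_state();d=bot.get_image("wrist");cv2.imwrite("pics/w12.png",d["pixels"]);crop(d["pixels"],190,130,330,240,5,"pics/w12c.png");print(wpix(d,s,(.4337,.2697,.03)))
E
```

```text
row [ -2.7  -3.9 145.4] yaw -0.0018 cur [0.4374 0.2667 0.1534] 10.3 t 14.73 f [0.  0.4 0.3] g 85.0 rows 3.5 q [ 0.33  0.49  1.79 -0.    0.86  1.72]
[253.45037004 188.15048318]
```

View pics/w12c.png

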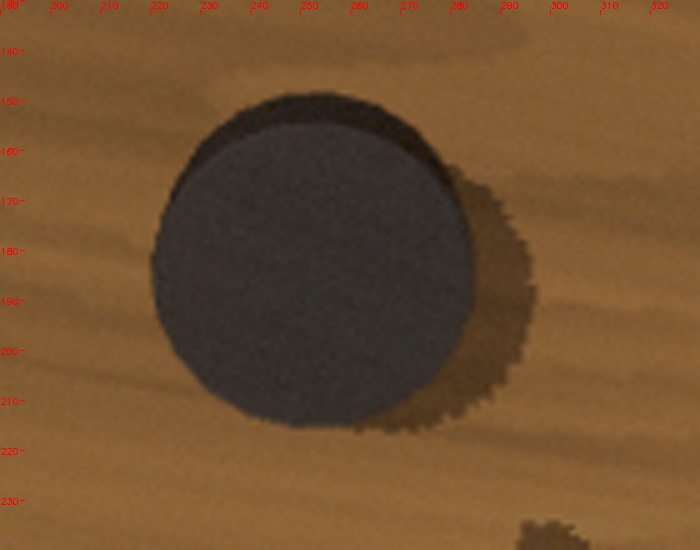

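View pics/w12.png

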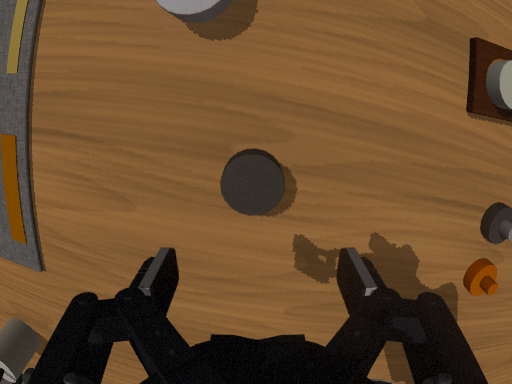

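```bash
python3 - <<'E'
from h import *
s=bot.get_state();d=bot.get_image("wrist")
print(wworld(d,s,(252.1,184.5),.03))
E
python3 go.py .435 .270 .01 10.4
```

```text
[0.43694136 0.2715998  0.03      ]
row [ -1.6  -3.6 143.6] yaw -0.0018 cur [0.4372 0.2667 0.1536] 10.3 t 14.83 f [0.8 0.3 0.5] g 84.4 rows 3.4 q [ 0.33  0.49  1.79 -0.    0.86  1.72]
```

>>> apply_moves([
  [[85,-1,-4,40,0],[85,-1,-4,80,0],[85,-1,-4,120,0],[85,-1,-4,143,0],[85,-1,-4,147,0]],
])

```text
time_s: 15.25
ee_pos: [0.4326, 0.2699, 0.0029]
ee_rot: [0.001, 0.996, 0.09, -0.004]
ft_force: [0.0, -0.3, 0.3]
grip_width: 0.991
```

>>> apply_moves([
  [[85,0,0,0,0],[85,0,0,0,0],[50,0,0,0,0],[50,0,0,0,0],[50,0,0,0,0]],
], grip_force=70)

```text
time_s: 15.67
ee_pos: [0.4361, 0.2715, 0.0092]
ee_rot: [-0.0, 0.996, 0.091, 0.002]
ft_force: [-0.3, -2.7, 8.2]
grip_width: 0.702
```

>>> apply_moves([
  [[50,0,0,0,0],[50,0,0,0,0],[50,0,0,0,0],[50,0,0,0,0]],
])

```text
time_s: 16.0
ee_pos: [0.436, 0.2715, 0.0091]
ee_rot: [-0.0, 0.996, 0.091, 0.002]
ft_force: [-0.4, -1.9, 8.1]
grip_width: 0.703
```

```bash
python3 go.py .435 .270 .01 10.4;python3 - <<'E'
from h import *
cv2.imwrite("pics/w13.png",bot.get_image("wrist")["pixels"])
E
```

```text
row [-1.3  1.3 -0.9] yaw 0.0009 cur [0.436  0.2715 0.0091] 10.45 t 16.0 f [-0.4 -1.9  8.1] g 60.1 rows 0.0 q [ 0.34  0.76  1.86 -0.    0.52  1.73]
```

View pics/w13.png

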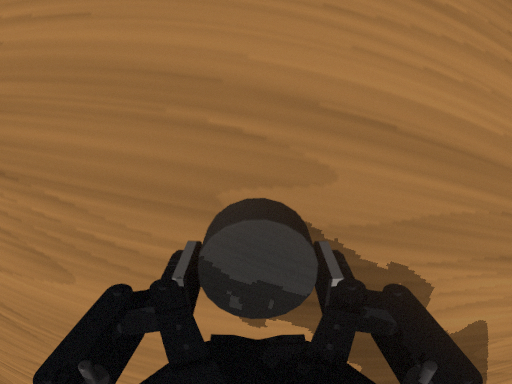

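>>> apply_moves([
  [[50,0,0,-15,0],[50,0,0,-40,0],[50,0,0,-70,0],[50,0,0,-100,0],[50,0,0,-120,0]],
])

```text
time_s: 16.47
ee_pos: [0.4348, 0.2716, 0.1296]
ee_rot: [-0.0, 0.996, 0.091, 0.001]
ft_force: [0.6, 0.7, -6.6]
grip_width: 0.694
```

```bash
python3 go.py .4504 -.2866 .13 10.4;python3 - <<'E'
from h import *
cv2.imwrite("pics/w14.png",bot.get_image("wrist")["pixels"])
E
```

```text
row [-85.7 551.8  -0.9] yaw 0.0005 cur [0.4348 0.2716 0.1296] 10.43 t 16.47 f [ 0.6  0.7 -6.6] g 59.2 rows 13.4 q [0.34 0.53 1.81 0.   0.8  1.73]
```

View pics/w14.png

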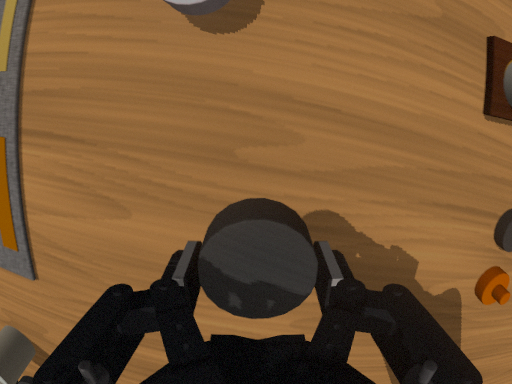

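>>> apply_moves([
  [[50,-5,32,0,0],[50,-85,551,0,0],[50,-85,551,0,0],[50,-85,551,0,0],[50,-85,551,0,0]],
])

```text
time_s: 16.93
ee_pos: [0.4392, 0.0711, 0.1265]
ee_rot: [-0.0, 0.996, 0.091, -0.0]
ft_force: [1.1, -0.0, -7.4]
grip_width: 0.701
```

```bash
python3 go.py .4504 -.2866 .13 10.4
```

```text
row [-54.1 353.8  -3.6] yaw 0.0016 cur [0.4392 0.0711 0.1265] 10.49 t 16.93 f [ 1.1 -0.  -7.4] g 59.8 rows 8.6 q [-0.09  0.47  1.97 -0.    0.69  1.3 ]
```

>>> apply_moves([
  [[50,-54,353,0,0],[50,-54,353,0,0],[50,-54,353,0,0],[50,-54,353,0,0],[50,-54,353,0,0]],
])

```text
time_s: 17.35
ee_pos: [0.4454, -0.1374, 0.1263]
ee_rot: [-0.0, 0.996, 0.091, -0.0]
ft_force: [1.3, 1.0, -7.4]
grip_width: 0.698
```

```bash
python3 go.py .4504 -.2866 .13 10.4
```

```text
row [-22.1 147.7  -3.8] yaw -0.0001 cur [ 0.4454 -0.1374  0.1263] 10.39 t 17.35 f [ 1.3  1.  -7.4] g 59.6 rows 3.6 q [-0.54  0.49  1.92  0.    0.73  0.85]
```

>>> apply_moves([
  [[50,-6,41,0,0],[50,-12,80,0,0],[50,-17,113,0,0],[50,-21,138,0,0],[50,-22,147,0,0]],
])

```text
time_s: 17.77
ee_pos: [0.4519, -0.2893, 0.1264]
ee_rot: [0.002, 0.996, 0.089, 0.001]
ft_force: [0.2, -0.1, -6.6]
grip_width: 0.693
```

>>> apply_moves([
  [[50,0,0,0,0],[50,0,0,0,0],[50,0,0,0,0],[50,0,0,0,0]],
])

```text
time_s: 18.1
ee_pos: [0.4508, -0.2819, 0.1263]
ee_rot: [-0.001, 0.996, 0.092, -0.001]
ft_force: [0.2, 0.1, -6.8]
grip_width: 0.698
```

```bash
python3 go.py .4504 -.2866 .049 10.4;python3 - <<'E'
from h import *
d=bot.get_image("wrist");cv2.imwrite("pics/w15.png",d["pixels"]);crop(d["pixels"],180,120,340,240,5,"pics/w15c.png")
E
```

```text
row [-1.2  4.7 77.3] yaw 0.0019 cur [ 0.4508 -0.2819  0.1263] 10.51 t 18.1 f [ 0.2  0.1 -6.8] g 59.7 rows 1.9 q [-0.77  0.56  1.76  0.    0.83  0.62]
```

View pics/w15.png

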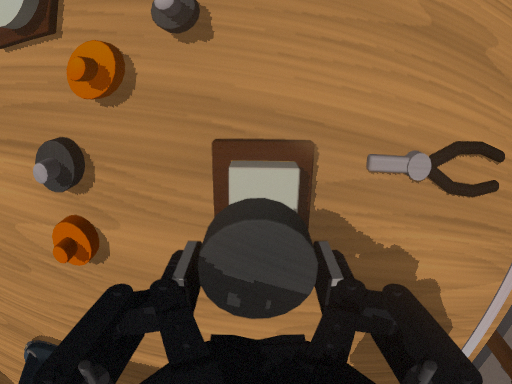

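View pics/w15c.png

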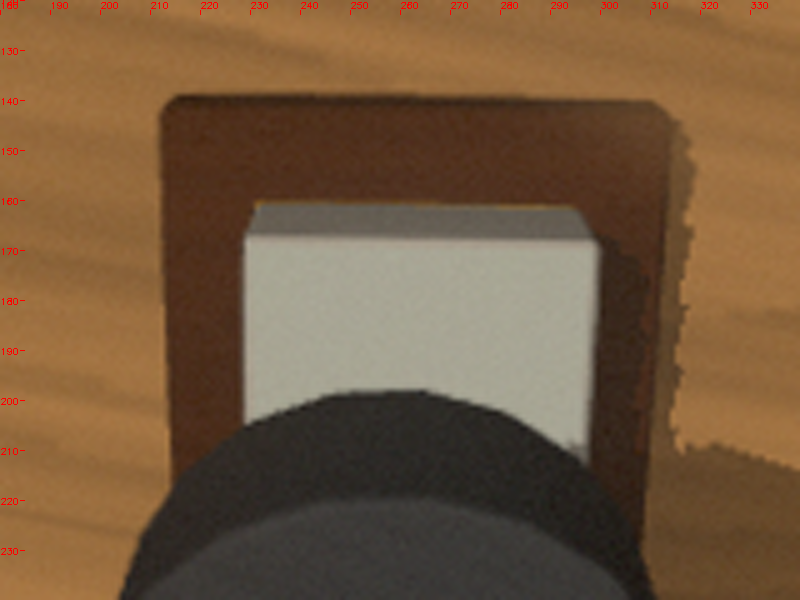

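Run:
```python
from h import *
s=bot.get_state();d=bot.get_image("wrist");z=s["ee_pos"][2];print(s["ee_pos"])
a,b=tool(d,(228.8,167),z-.041),tool(d,(299.2,168.2),z-.041);print(a,b,"centre",(a+b)/2-[.029,0,0])
for zb in(.006,.009,.012): print(zb,"bottom far",tool(d,(258.5,197.6),zb),"top far/near/L/R",[tool(d,p,zb-.03)[:2] for p in[(258.5,219),(258.5,317),(199,265),(318.5,265)]])
```

```text
[ 0.45112933 -0.28225001  0.12647578]
[ 0.0272 -0.0226  0.0855] [0.0263 0.0331 0.0855] centre [-0.00225  0.00525  0.0855 ]
0.006 bottom far [0.0309 0.0004 0.006 ] top far/near/L/R [array([0.0321, 0.0003]), array([-0.025 ,  0.0005]), array([ 0.0079, -0.0278]), array([0.0079, 0.0288])]
0.009 bottom far [0.0298 0.0005 0.009 ] top far/near/L/R [array([0.0308, 0.0003]), array([-0.0279,  0.0005]), array([ 0.0059, -0.0285]), array([0.0059, 0.0295])]
0.012 bottom far [0.0287 0.0005 0.012 ] top far/near/L/R [array([0.0294, 0.0003]), array([-0.0307,  0.0005]), array([ 0.0039, -0.0292]), array([0.0039, 0.0303])]
```

>>> apply_moves([
  [[50,-1.2,4.7,20,0],[50,-1.2,4.7,40,0],[50,-1.2,4.7,55,0],[50,-1.2,4.7,65,0],[50,-1.2,4.7,65,0]],
])

```text
time_s: 18.62
ee_pos: [0.4503, -0.2875, 0.0598]
ee_rot: [-0.002, 0.996, 0.091, -0.001]
ft_force: [-0.8, -0.1, -6.9]
grip_width: 0.697
```

>>> apply_moves([
  [[50,0,0,0,0],[50,0,0,0,0],[50,0,0,0,0]],
])

```text
time_s: 18.87
ee_pos: [0.452, -0.2897, 0.0627]
ee_rot: [0.001, 0.996, 0.091, 0.001]
ft_force: [0.2, 0.3, -7.0]
grip_width: 0.699
```

```bash
python3 go.py .4504 -.2866 .049 10.4;python3 - <<'E'
from h import *
d=bot.get_image("wrist");cv2.imwrite("pics/w16.png",d["pixels"]);crop(d["pixels"],180,120,340,240,5,"pics/w16c.png")
d=bot.get_image("side");crop(d["pixels"],170,200,290,300,6,"pics/s16.png")
E
```

```text
row [-1.  -3.4 13.7] yaw 0.0006 cur [ 0.452  -0.2897  0.0627] 10.44 t 18.87 f [ 0.2  0.3 -7. ] g 59.7 rows 0.3 q [-0.78  0.67  1.79  0.    0.68  0.61]
```

View pics/w16c.png

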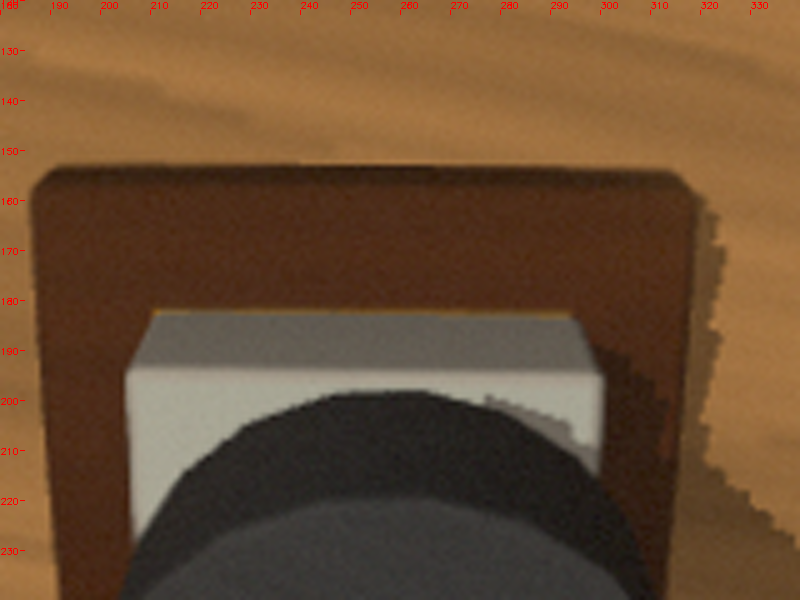

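View pics/s16.png

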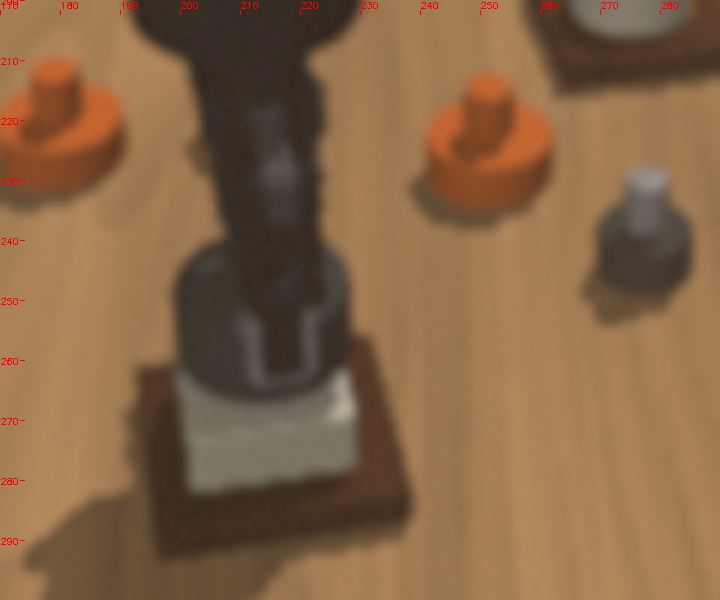

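>>> apply_moves([
  [[50,-1,-3.2,4,0],[50,-1,-3.2,8,0],[50,-1,-3.2,10,0],[50,-1,-3.2,11.5,0],[50,-1,-3.2,12,0]],
])

```text
time_s: 19.38
ee_pos: [0.4494, -0.286, 0.0493]
ee_rot: [-0.0, 0.996, 0.091, -0.0]
ft_force: [-0.5, -0.0, -3.2]
grip_width: 0.701
```

>>> apply_moves([
  [[50,0,0,0,0],[50,0,0,0.7,0],[50,0,0,0.7,0]],
])

```text
time_s: 19.63
ee_pos: [0.4496, -0.2863, 0.0493]
ee_rot: [0.0, 0.996, 0.091, -0.0]
ft_force: [-1.0, 0.2, -4.9]
grip_width: 0.697
```

```bash
python3 go.py .4504 -.2866 .049 10.4
```

```text
row [0.7 0.5 0.3] yaw 0.0003 cur [ 0.4496 -0.2863  0.0493] 10.42 t 19.63 f [-1.   0.2 -4.9] g 59.5 rows 0.0 q [-0.78  0.69  1.8  -0.    0.65  0.61]
```

Partly supported; press slightly further.

>>> apply_moves([
  [[50,0.5,0,0.6,0],[50,0.5,0,1.2,0],[50,0.5,0,1.2,0]],
])

```text
time_s: 19.88
ee_pos: [0.4496, -0.2863, 0.0492]
ee_rot: [0.0, 0.996, 0.091, -0.0]
ft_force: [-4.3, 0.3, 6.8]
grip_width: 0.698
```

>>> apply_moves([
  [[50,0,0,0,0],[50,0,0,0,0]],
])

```text
time_s: 20.05
ee_pos: [0.4496, -0.2863, 0.0492]
ee_rot: [0.0, 0.996, 0.091, -0.0]
ft_force: [-4.6, 0.5, 6.1]
grip_width: 0.699
```

Seated. Release gently.

>>> apply_moves([
  [[64,0,0,-0.3,0],[70,0,0,-0.5,0],[85,0,0,-0.5,0],[85,0,0,-0.5,0]],
])

```text
time_s: 20.38
ee_pos: [0.4508, -0.2866, 0.0486]
ee_rot: [0.001, 0.996, 0.091, 0.001]
ft_force: [0.1, -0.5, -0.6]
grip_width: 0.994
```

>>> apply_moves([
  [[85,0,0,-15,0],[85,0,0,-50,0],[85,0,0,-85,0],[85,0,0,-110,0],[85,0,0,-110,0]],
])

```text
time_s: 20.8
ee_pos: [0.4531, -0.2886, 0.1634]
ee_rot: [0.004, 0.996, 0.091, 0.004]
ft_force: [0.4, -0.7, -0.2]
grip_width: 0.99
```

>>> apply_moves([
  [[60,0,0,0,0],[60,0,0,0,0],[60,0,0,0,0]],
])

```text
time_s: 21.05
ee_pos: [0.4494, -0.2853, 0.1569]
ee_rot: [-0.001, 0.996, 0.091, -0.001]
ft_force: [0.1, 1.1, -0.4]
grip_width: 0.706
```

```bash
python3 go.py .5956 -.1817 .15 10.4
python3 - <<'E'
from h import *
s=bot.get_state();d=bot.get_image("wrist");cv2.imwrite("pics/w17.png",d["pixels"]);crop(d["pixels"],190,130,330,240,5,"pics/w17c.png");print(s["ee_pos"])
E
```

```text
row [162.6 -75.5   6.8] yaw 0.0002 cur [ 0.4494 -0.2853  0.1569] 10.41 t 21.05 f [ 0.1  1.1 -0.4] g 60.3 rows 4.3 q [-0.78  0.51  1.74  0.    0.9   0.61]
[ 0.44936189 -0.28531166  0.15694095]
```

View pics/w17.png

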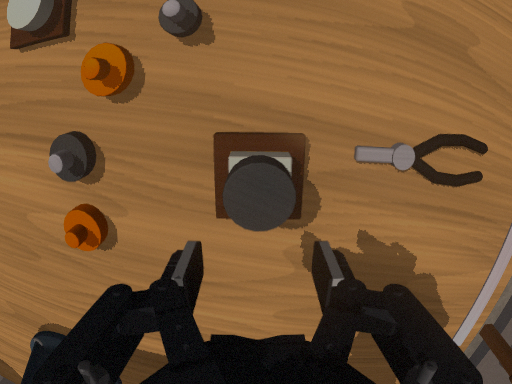

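View pics/w17c.png

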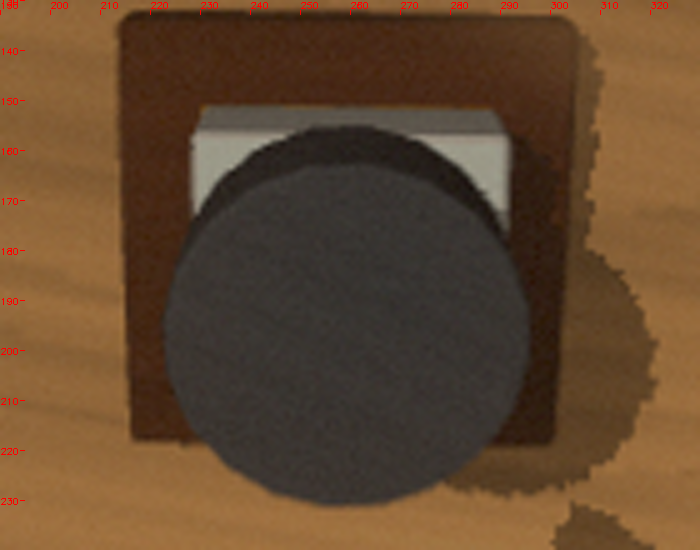

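```bash
python3 - <<'E'
from h import *
s=bot.get_state();d=bot.get_image("wrist")
print(s["ee_pos"],"L",wworld(d,s,(258.9,196.3),.07))
E
python3 go.py .5956 -.1817 .15 10.4
```

```text
[ 0.44935619 -0.28531258  0.15678917] L [ 0.45151412 -0.28590514  0.07      ]
row [162.5 -75.6   6.7] yaw 0.0002 cur [ 0.4494 -0.2854  0.1568] 10.41 t 21.15 f [ 1.1  0.6 -0.2] g 59.9 rows 4.3 q [-0.78  0.51  1.74  0.    0.9   0.61]
```

>>> apply_moves([
  [[45,38,-17,0,0],[45,76,-35,0,0],[45,114,-53,0,0],[45,145,-67,0,0],[45,162,-75,0,0]],
])

```text
time_s: 21.57
ee_pos: [0.5986, -0.1804, 0.157]
ee_rot: [-0.001, 0.996, 0.092, 0.0]
ft_force: [1.0, -0.9, 0.4]
grip_width: 0.529
```

>>> apply_moves([
  [[45,0,0,0,0],[45,0,0,0,0],[45,0,0,0,0]],
])

```text
time_s: 21.82
ee_pos: [0.5946, -0.1831, 0.1571]
ee_rot: [-0.001, 0.996, 0.091, -0.001]
ft_force: [0.1, 0.4, -0.3]
grip_width: 0.528
```

```bash
python3 go.py .5956 -.1817 .026 10.4
python3 - <<'E'
from h import *
s=bot.get_state();d=bot.get_image("wrist");cv2.imwrite("pics/w18.png",d["pixels"]);crop(d["pixels"],210,150,310,230,7,"pics/w18c.png");print(s["ee_pos"],wpix(d,s,(.5956,-.1817,.046)))
E
```

```text
row [  1.6  -1.  131.1] yaw 0.0002 cur [ 0.5946 -0.1831  0.1571] 10.41 t 21.82 f [ 0.1  0.4 -0.3] g 45.1 rows 3.1 q [-0.48  0.61  1.51 -0.    1.03  0.91]
[ 0.59460013 -0.18307984  0.15714389] [256.23761365 187.64844261]
```

View pics/w18.png

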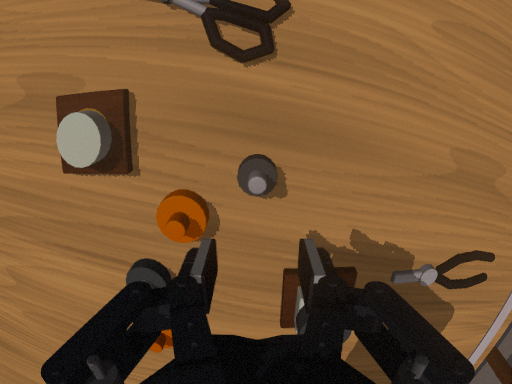

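View pics/w18c.png

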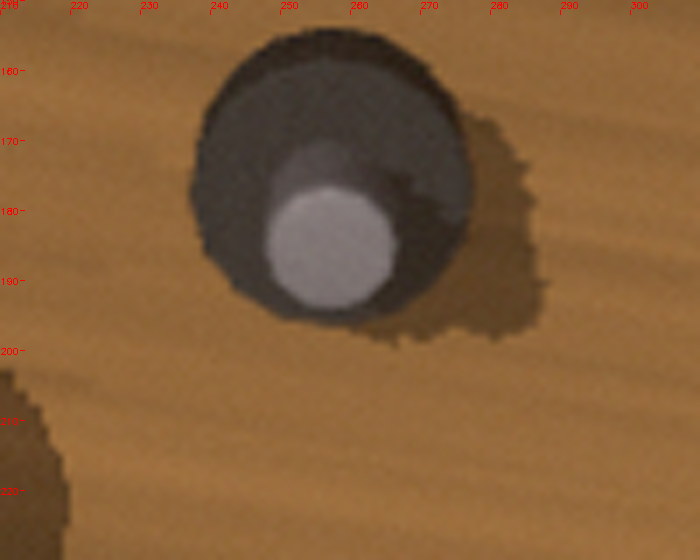

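```bash
python3 - <<'E'
from h import *
s=bot.get_state();d=bot.get_image("wrist")
print(s["ee_pos"],"knob",wworld(d,s,(256.9,184.7),.046))
E
python3 go.py .5963 -.1817 .026 10.4
```

```text
[ 0.59442582 -0.18349505  0.15740304] knob [ 0.59821259 -0.18222035  0.046     ]
row [  2.4  -1.6 131.7] yaw -0.0013 cur [ 0.5945 -0.1838  0.1577] 10.33 t 21.92 f [ 0.6 -1.3  0.3] g 44.9 rows 3.2 q [-0.48  0.61  1.51 -0.    1.03  0.91]
```

>>> apply_moves([
  [[45,3,-1.7,40,0],[45,3,-1.7,75,0],[45,3,-1.7,100,0],[45,3,-1.7,118,0],[45,3,-1.7,126,0]],
])

```text
time_s: 22.33
ee_pos: [0.5957, -0.1811, 0.0294]
ee_rot: [-0.001, 0.996, 0.09, -0.002]
ft_force: [-0.7, -0.2, -0.4]
grip_width: 0.527
```

>>> apply_moves([
  [[45,0,0,2,0],[45,0,0,3,0],[45,0,0,3,0]],
])

```text
time_s: 22.58
ee_pos: [0.5992, -0.1817, 0.0304]
ee_rot: [0.001, 0.996, 0.09, 0.001]
ft_force: [0.5, 0.1, 0.1]
grip_width: 0.524
```

```bash
python3 go.py .597 -.182 .026 10.4
python3 - <<'E'
from h import *
s=bot.get_state();d=bot.get_image("wrist");cv2.imwrite("pics/w19.png",d["pixels"])
d=bot.get_image("side");crop(d["pixels"],220,180,340,280,6,"pics/s19.png")
E
```

```text
row [-2.2 -0.1  4.4] yaw -0.0004 cur [ 0.5992 -0.1817  0.0304] 10.38 t 22.58 f [0.5 0.1 0.1] g 44.7 rows 0.1 q [-0.47  0.8   1.56 -0.    0.78  0.92]
```

View pics/w19.png

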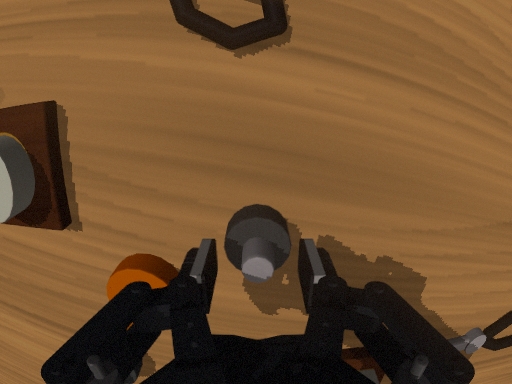

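View pics/s19.png

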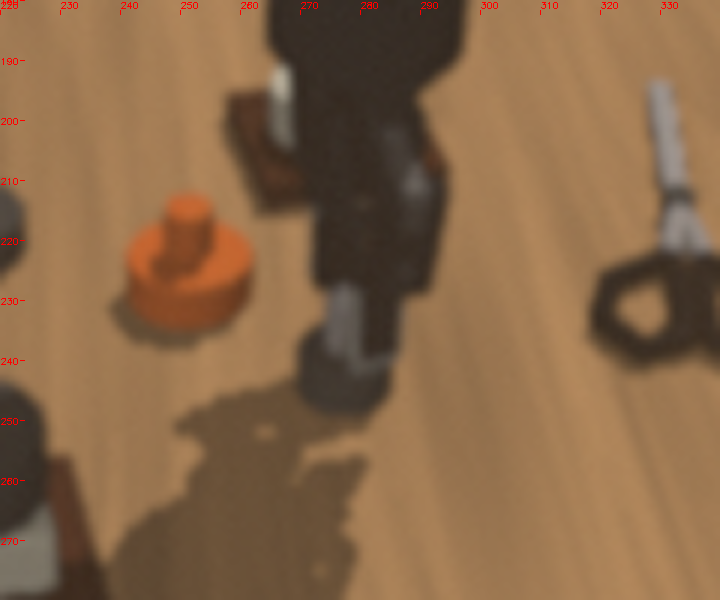

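>>> apply_moves([
  [[45,1,0,2,0],[8,1,0,2,0],[8,1,0,2,0],[8,1,0,2,0],[8,1,0,2,0]],
], grip_force=60)

```text
time_s: 23.1
ee_pos: [0.6, -0.1809, 0.0279]
ee_rot: [0.0, 0.996, 0.091, 0.0]
ft_force: [-0.4, -0.6, 2.1]
grip_width: 0.185
```

>>> apply_moves([
  [[8,0,0,0,0],[8,0,0,0,0],[8,0,0,0,0],[8,0,0,0,0]],
])

```text
time_s: 23.43
ee_pos: [0.6, -0.1809, 0.0278]
ee_rot: [0.0, 0.996, 0.091, 0.0]
ft_force: [-0.5, -0.7, 6.2]
grip_width: 0.183
```

```bash
python3 go.py .597 -.182 .026 10.4
python3 - <<'E'
from h import *
s=bot.get_state();d=bot.get_image("wrist");cv2.imwrite("pics/w20.png",d["pixels"])
E
```

```text
row [-3.1  0.5  1.8] yaw 0.0003 cur [ 0.6    -0.1809  0.0278] 10.42 t 23.43 f [-0.5 -0.7  6.2] g 15.7 rows 0.1 q [-0.47  0.8   1.56 -0.    0.78  0.92]
```

View pics/w20.png

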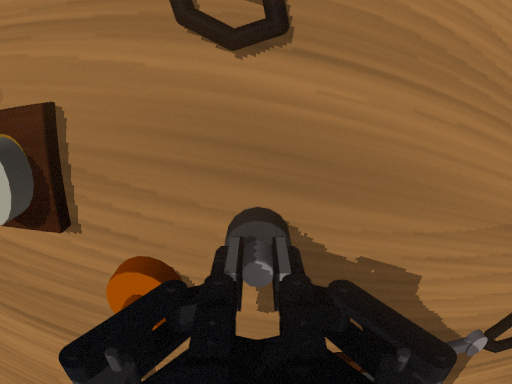

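>>> apply_moves([
  [[8,0,0,-12,0],[8,0,0,-40,0],[8,0,0,-70,0],[8,0,0,-100,0],[8,0,0,-115,0]],
])

```text
time_s: 23.9
ee_pos: [0.6005, -0.1808, 0.1456]
ee_rot: [0.001, 0.996, 0.091, 0.002]
ft_force: [1.6, -1.0, -1.7]
grip_width: 0.179
```

```bash
python3 go.py .451 -.2862 .145 10.4
python3 - <<'E'
from h import *
s=bot.get_state();d=bot.get_image("wrist");crop(d["pixels"],200,190,320,300,6,"pics/w21.png")
E
```

```text
row [-166.1   76.6    0.2] yaw 0.0004 cur [ 0.6005 -0.1808  0.1456] 10.42 t 23.9 f [ 1.6 -1.  -1.7] g 15.3 rows 4.4 q [-0.47  0.63  1.51  0.    1.    0.92]
```

View pics/w21.png

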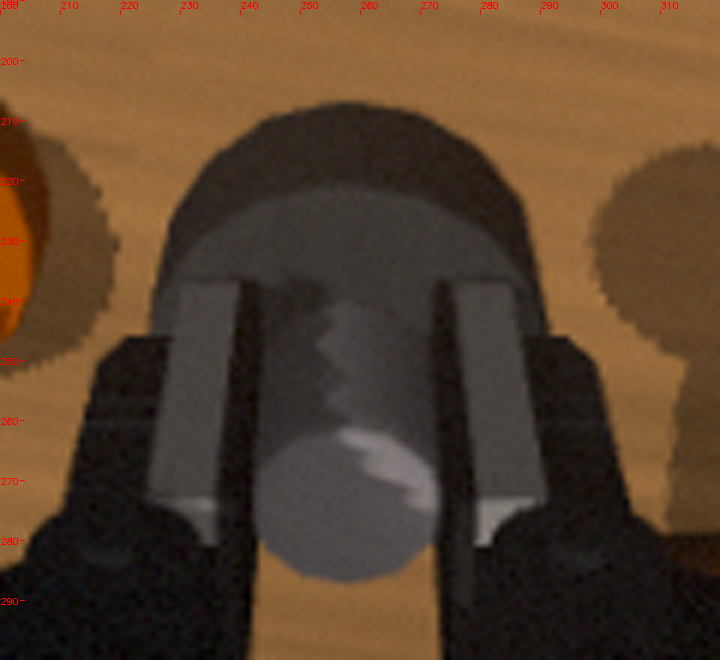

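```bash
python3 - <<'E'
from h import *
d=bot.get_image("wrist")
for zb in(.025,.028): print(tool(d,(257.6,206.8),zb)-[.02,0,0],tool(d,(257.6,220.4),zb-.022)-[.02,0,0],tool(d,(257.4,273.8),zb-.046))
E
python3 go.py .451 -.2862 .145 10.4
```

```text
[-0.002  0.     0.025] [-0.0009 -0.      0.003 ] [ 0.0013 -0.0002 -0.021 ]
[-0.0032  0.      0.028 ] [-0.0023 -0.      0.006 ] [-0.0008 -0.0002 -0.018 ]
row [-166.7   76.1   -0. ] yaw 0.0005 cur [ 0.6012 -0.1812  0.1455] 10.43 t 24.0 f [ 0.2 -0.2 -2.1] g 15.6 rows 4.4 q [-0.47  0.63  1.51  0.    1.    0.92]
```

>>> apply_moves([
  [[8,-30,14,0,0],[8,-66,30,0,0],[8,-104,47,0,0],[8,-138,63,0,0],[8,-164,75,0,0]],
])

```text
time_s: 24.42
ee_pos: [0.4481, -0.2837, 0.1404]
ee_rot: [-0.002, 0.996, 0.091, -0.002]
ft_force: [0.7, -0.5, -2.5]
grip_width: 0.183
```

>>> apply_moves([
  [[8,0,0,0,0],[8,0,0,0,0],[8,0,0,0,0],[8,0,0,0,0]],
])

```text
time_s: 24.75
ee_pos: [0.4523, -0.2832, 0.1416]
ee_rot: [-0.001, 0.996, 0.091, -0.0]
ft_force: [0.8, -0.5, -2.3]
grip_width: 0.181
```

```bash
python3 go.py .453 -.286 .098 10.4
python3 - <<'E'
from h import *
s=bot.get_state();d=bot.get_image("wrist");cv2.imwrite("pics/w22.png",d["pixels"]);crop(d["pixels"],190,130,330,250,5,"pics/w22c.png")
E
```

```text
row [ 0.2  2.9 43.6] yaw 0.0013 cur [ 0.4523 -0.2832  0.1416] 10.47 t 24.75 f [ 0.8 -0.5 -2.3] g 15.5 rows 1.0 q [-0.77  0.53  1.75  0.    0.86  0.62]
```

View pics/w22c.png

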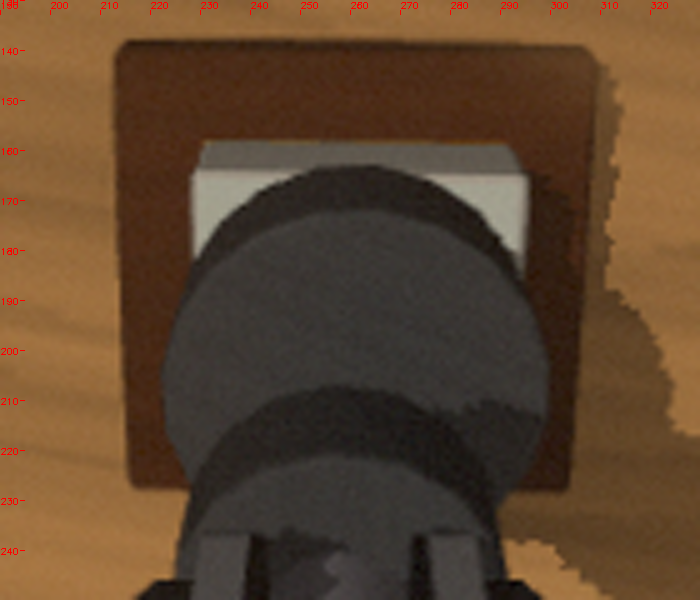

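```bash
python3 - <<'E'
from h import *
s=bot.get_state();d=bot.get_image("wrist");z=s["ee_pos"][2]
print(s["ee_pos"],tool(d,(260.7,171.6),z-.07)-[.031,0,0],tool(d,(222,203),z-.07),tool(d,(299.4,203),z-.07))
E
python3 go.py .453 -.286 .098 10.4
```

```text
[ 0.45251925 -0.2831495   0.14178395] [-0.0039  0.0024  0.0718] [ 0.0021 -0.0274  0.0718] [0.0021 0.0325 0.0718]
row [-0.1  2.9 43.9] yaw 0.0021 cur [ 0.4526 -0.2832  0.1419] 10.52 t 24.85 f [-0.8  1.  -1.6] g 15.5 rows 1.1 q [-0.77  0.53  1.75  0.    0.86  0.62]
```

>>> apply_moves([
  [[8,-1.5,2.5,12,0],[8,-1.5,2.5,24,0],[8,-1.5,2.5,32,0],[8,-1.5,2.5,34,0],[8,-1.5,2.5,34,0]],
])

```text
time_s: 25.27
ee_pos: [0.4508, -0.286, 0.1076]
ee_rot: [-0.001, 0.996, 0.091, -0.001]
ft_force: [0.4, 0.5, -2.2]
grip_width: 0.186
```

>>> apply_moves([
  [[8,0,0,0,0],[8,0,0,0,0],[8,0,0,0,0]],
])

```text
time_s: 25.52
ee_pos: [0.4512, -0.2871, 0.1089]
ee_rot: [0.0, 0.996, 0.091, 0.0]
ft_force: [0.0, 0.3, -1.9]
grip_width: 0.18
```

```bash
python3 go.py .4515 -.286 .098 10.4
python3 - <<'E'
from h import *
s=bot.get_state();d=bot.get_image("wrist");crop(d["pixels"],190,130,330,250,5,"pics/w23c.png");print(s["ee_pos"])
d=bot.get_image("side");crop(d["pixels"],160,180,280,300,5,"pics/s23.png")
E
```

```text
row [ 0.5 -1.  10.9] yaw 0.0004 cur [ 0.4512 -0.2871  0.1089] 10.42 t 25.52 f [ 0.   0.3 -1.9] g 15.3 rows 0.3 q [-0.78  0.59  1.77  0.    0.78  0.61]
[ 0.45119721 -0.2870529   0.10889612]
```

View pics/w23c.png

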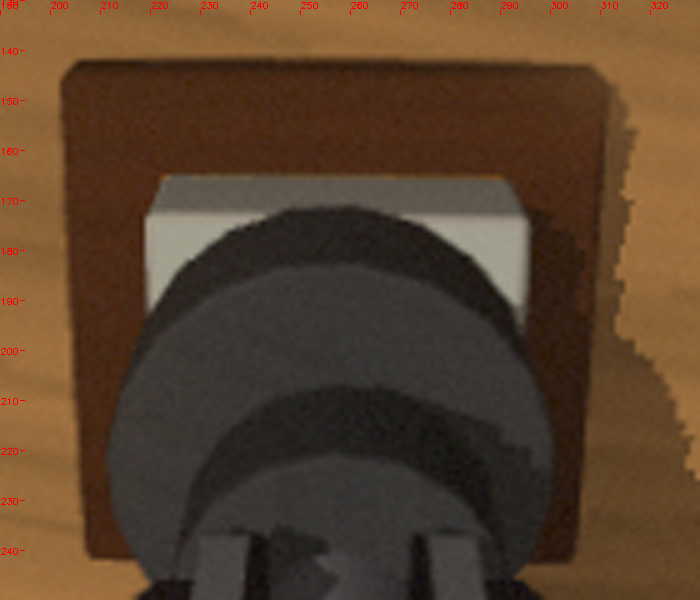

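View pics/s23.png

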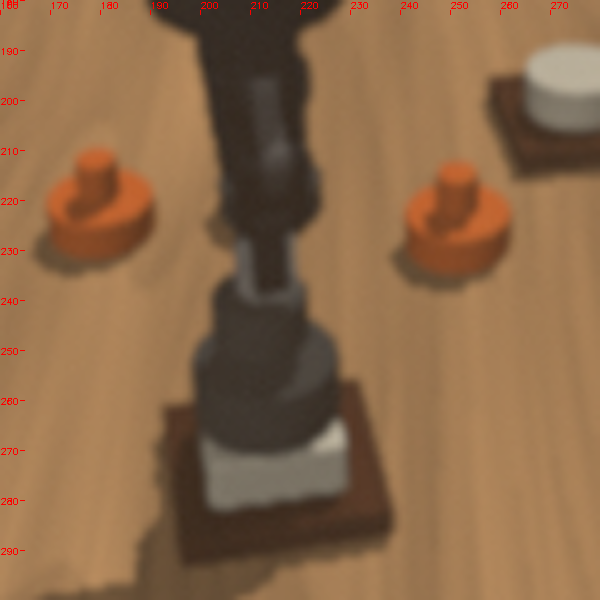

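Run:
```python
from h import *
s=bot.get_state();d=bot.get_image("wrist");z=s["ee_pos"][2]
print(s["ee_pos"],tool(d,(256,182),z-.07)-[.031,0,0])
```

```text
[ 0.4510348  -0.28701     0.10879881] [-0.0017 -0.001   0.0388]
```

>>> apply_moves([
  [[8,0,-1,4,0],[8,0,-1,7,0],[8,0,-1,9,0],[8,0,-1,10.2,0],[8,0,-1,10.5,0]],
])

```text
time_s: 26.08
ee_pos: [0.4504, -0.2857, 0.0978]
ee_rot: [-0.0, 0.996, 0.091, -0.0]
ft_force: [-1.1, 1.0, 1.9]
grip_width: 0.18
```

>>> apply_moves([
  [[8,0,0,0,0],[8,0,0,0.7,0],[8,0,0,0.7,0]],
])

```text
time_s: 26.33
ee_pos: [0.4504, -0.2857, 0.0978]
ee_rot: [-0.0, 0.996, 0.091, -0.0]
ft_force: [-2.5, 1.5, 5.3]
grip_width: 0.182
```

Seated (centre offset near zero). Release slightly first, then wider, then rise.

>>> apply_moves([
  [[22,0,0,-0.3,0],[30,0,0,-0.5,0],[45,0,0,-0.5,0],[45,0,0,-0.5,0],[45,0,0,-0.5,0]],
])

```text
time_s: 26.75
ee_pos: [0.4507, -0.2859, 0.0975]
ee_rot: [0.0, 0.996, 0.091, 0.0]
ft_force: [0.4, 0.2, 0.1]
grip_width: 0.523
```

>>> apply_moves([
  [[45,0,0,-10,0],[45,0,0,-30,0],[45,0,0,-55,0],[45,0,0,-80,0],[45,0,0,-90,0]],
])

```text
time_s: 27.17
ee_pos: [0.452, -0.2871, 0.1912]
ee_rot: [0.002, 0.996, 0.091, 0.002]
ft_force: [-0.2, 0.5, -0.5]
grip_width: 0.526
```

>>> apply_moves([
  [[45,0,0,0,0],[45,0,0,0,0],[45,0,0,0,0]],
])

```text
time_s: 27.42
ee_pos: [0.4499, -0.2851, 0.1865]
ee_rot: [-0.001, 0.996, 0.091, -0.001]
ft_force: [0.5, -0.1, -0.7]
grip_width: 0.525
```

```bash
python3 go.py .438 -.0727 .17 10.4
python3 - <<'E'
from h import *
s=bot.get_state();d=bot.get_image("wrist");cv2.imwrite("pics/w24.png",d["pixels"]);print(s["ee_pos"])
d=bot.get_image("side");crop(d["pixels"],160,180,280,300,5,"pics/s24.png")
E
```

```text
row [  26.8 -211.    16.9] yaw 0.0002 cur [ 0.4499 -0.2851  0.1865] 10.41 t 27.42 f [ 0.5 -0.1 -0.7] g 44.8 rows 5.1 q [-0.77  0.47  1.71 -0.    0.97  0.61]
[ 0.4498597  -0.28512673  0.18653818]
```

View pics/w24.png

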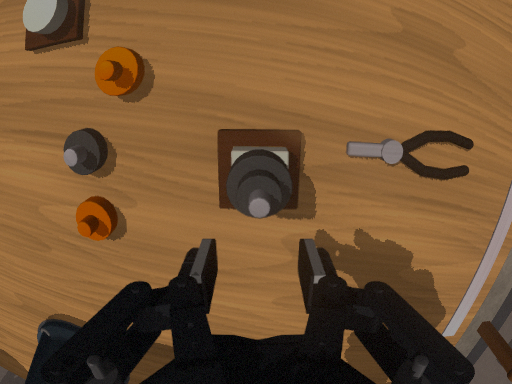

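View pics/s24.png

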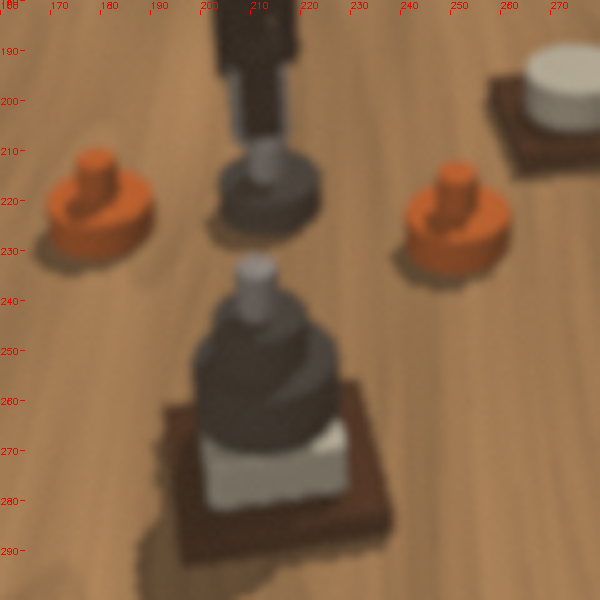

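>>> apply_moves([
  [[45,5,-41,0,0],[45,10,-82,0,0],[45,16,-123,3,0],[45,21,-164,6,0],[45,25,-195,10,0]],
])

```text
time_s: 27.93
ee_pos: [0.438, -0.0864, 0.1765]
ee_rot: [-0.001, 0.996, 0.091, -0.002]
ft_force: [0.2, -0.4, -0.6]
grip_width: 0.53
```

>>> apply_moves([
  [[45,1.5,-14,4,0],[45,1.5,-14,6,0],[45,1.5,-14,6,0],[45,1.5,-14,6,0],[45,1.5,-14,6,0]],
])

```text
time_s: 28.35
ee_pos: [0.4395, -0.0767, 0.1715]
ee_rot: [0.0, 0.996, 0.09, 0.0]
ft_force: [0.7, 0.2, 0.2]
grip_width: 0.526
```

```bash
python3 go.py .438 -.0727 .026 10.4
python3 - <<'E'
from h import *
s=bot.get_state();d=bot.get_image("wrist");cv2.imwrite("pics/w25.png",d["pixels"]);crop(d["pixels"],200,140,320,240,6,"pics/w25c.png");print(s["ee_pos"],wpix(d,s,(.4372,-.0727,.046)))
E
```

```text
row [ -0.8  -4.3 145.5] yaw -0.0011 cur [ 0.4395 -0.0767  0.1715] 10.34 t 28.35 f [0.7 0.2 0.2] g 44.9 rows 3.5 q [-0.42  0.39  1.93 -0.    0.82  0.97]
[ 0.43948377 -0.07672423  0.1714556 ] [252.66806749 185.96646864]
```

View pics/w25.png

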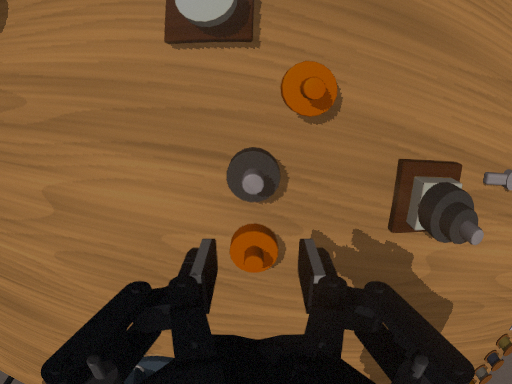

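View pics/w25c.png

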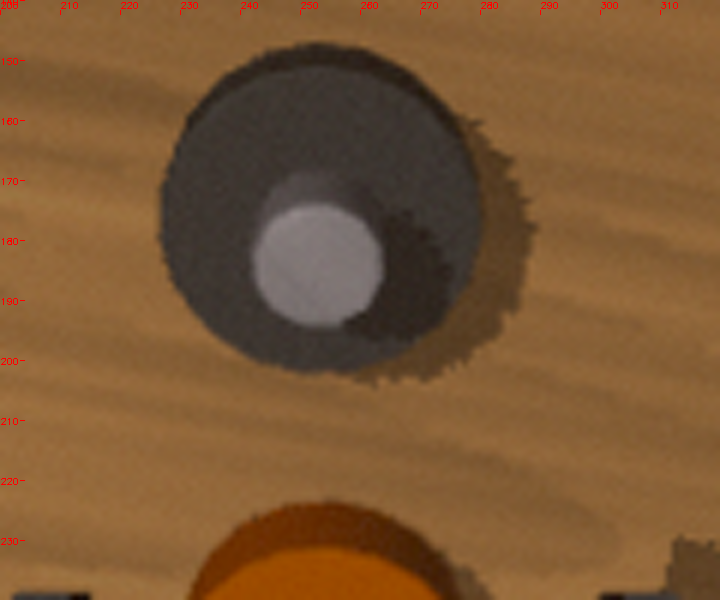

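>>> apply_moves([
  [[45,-0.5,-4.4,40,0],[45,-0.5,-4.4,78,0],[45,-0.5,-4.4,108,0],[45,-0.5,-4.4,130,0],[45,-0.5,-4.4,140,0]],
])

```text
time_s: 28.82
ee_pos: [0.4368, -0.072, 0.029]
ee_rot: [-0.001, 0.996, 0.09, -0.002]
ft_force: [0.1, 0.2, -0.1]
grip_width: 0.523
```

>>> apply_moves([
  [[45,0,0,2,0],[45,0,0,3,0],[45,0,0,3,0],[45,0,0,3,0]],
])

```text
time_s: 29.15
ee_pos: [0.4384, -0.0719, 0.0294]
ee_rot: [0.001, 0.996, 0.09, 0.001]
ft_force: [0.2, -0.5, -0.1]
grip_width: 0.527
```

```bash
python3 go.py .4385 -.0727 .027 10.4
python3 - <<'E'
from h import *
s=bot.get_state();d=bot.get_image("wrist");cv2.imwrite("pics/w26.png",d["pixels"])
E
```

```text
row [-0.   0.8  2.4] yaw -0.0003 cur [ 0.4384 -0.0719  0.0294] 10.38 t 29.15 f [ 0.2 -0.5 -0.1] g 45.0 rows 0.1 q [-0.42  0.68  2.03 -0.    0.42  0.97]
```

View pics/w26.png

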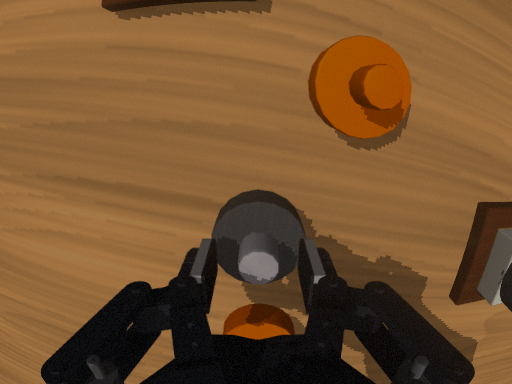

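Knob centred between the fingers at (259,265). Lower 2 mm and grip.

>>> apply_moves([
  [[45,0,0,2,0],[12,0,0,2,0],[12,0,0,2,0],[12,0,0,2,0],[12,0,0,2,0]],
], grip_force=80)

```text
time_s: 29.62
ee_pos: [0.4381, -0.0716, 0.0275]
ee_rot: [0.001, 0.996, 0.091, 0.001]
ft_force: [-0.8, -1.3, 7.0]
grip_width: 0.222
```

>>> apply_moves([
  [[12,0,0,0,0],[12,0,0,0,0],[12,0,0,0,0],[12,0,0,0,0]],
])

```text
time_s: 29.95
ee_pos: [0.4382, -0.0716, 0.0275]
ee_rot: [0.001, 0.996, 0.091, 0.001]
ft_force: [-0.3, -1.1, 6.1]
grip_width: 0.221
```

>>> apply_moves([
  [[12,0,0,-10,0],[12,0,0,-30,0],[12,0,0,-60,0],[12,0,0,-85,0],[12,0,0,-95,0]],
])

```text
time_s: 30.37
ee_pos: [0.4383, -0.0714, 0.124]
ee_rot: [0.001, 0.996, 0.091, 0.002]
ft_force: [0.2, 0.1, -4.5]
grip_width: 0.224
```

```bash
python3 go.py .6125 .004 .12 10.4
python3 - <<'E'
from h import *
s=bot.get_state();d=bot.get_image("wrist");crop(d["pixels"],200,180,320,290,6,"pics/w27.png")
E
```

```text
row [184.9 -42.6   4.4] yaw 0.0006 cur [ 0.4383 -0.0714  0.124 ] 10.43 t 30.37 f [ 0.2  0.1 -4.5] g 19.2 rows 4.6 q [-0.41  0.48  1.98  0.    0.68  0.97]
```

View pics/w27.png

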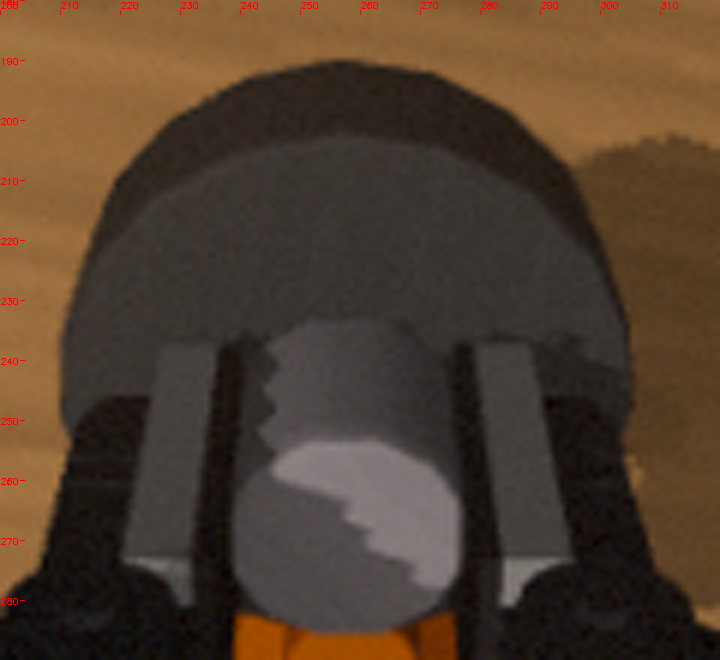

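```bash
python3 - <<'E'
from h import *
d=bot.get_image("wrist")
zb=.0275; print(tool(d,(257.6,189.7),zb)-[.028,0,0],tool(d,(257.6,202.2),zb-.022)-[.028,0,0],tool(d,(257.5,268.5),zb-.046))
E
python3 go.py .6125 .004 .124 10.4
```

```text
[ 0.     -0.      0.0275] [ 0.0005 -0.      0.0055] [ 0.0028 -0.0001 -0.0185]
row [184.8 -42.7  -0.3] yaw 0.0006 cur [ 0.4384 -0.0714  0.1232] 10.43 t 30.47 f [ 0.1 -0.7 -5. ] g 19.1 rows 4.5 q [-0.41  0.48  1.98  0.    0.68  0.97]
```

>>> apply_moves([
  [[12,32,-7,0,0],[12,70,-16,0,0],[12,108,-25,0,0],[12,146,-34,0,0],[12,170,-39,0,0]],
])

```text
time_s: 30.88
ee_pos: [0.6006, -0.0004, 0.1199]
ee_rot: [-0.0, 0.996, 0.091, 0.001]
ft_force: [0.4, -1.7, -4.6]
grip_width: 0.226
```

>>> apply_moves([
  [[12,12,-3,0,0],[12,12,-3,0,0],[12,12,-3,0,0],[12,12,-3,0,0],[12,12,-3,0,0]],
])

```text
time_s: 31.3
ee_pos: [0.6068, 0.0027, 0.1205]
ee_rot: [-0.0, 0.996, 0.09, -0.002]
ft_force: [0.1, -0.7, -3.8]
grip_width: 0.227
```

```bash
python3 go.py .6125 .004 .068 10.4
python3 - <<'E'
from h import *
s=bot.get_state();d=bot.get_image("wrist");crop(d["pixels"],190,120,330,240,5,"pics/w28.png");print(s["ee_pos"])
E
```

```text
row [ 6.  -0.2 52.4] yaw -0.0004 cur [0.6068 0.0027 0.1205] 10.38 t 31.3 f [ 0.1 -0.7 -3.8] g 19.4 rows 1.3 q [-0.18  0.65  1.57 -0.    0.93  1.21]
[0.60683821 0.00270665 0.12046068]
```

View pics/w28.png

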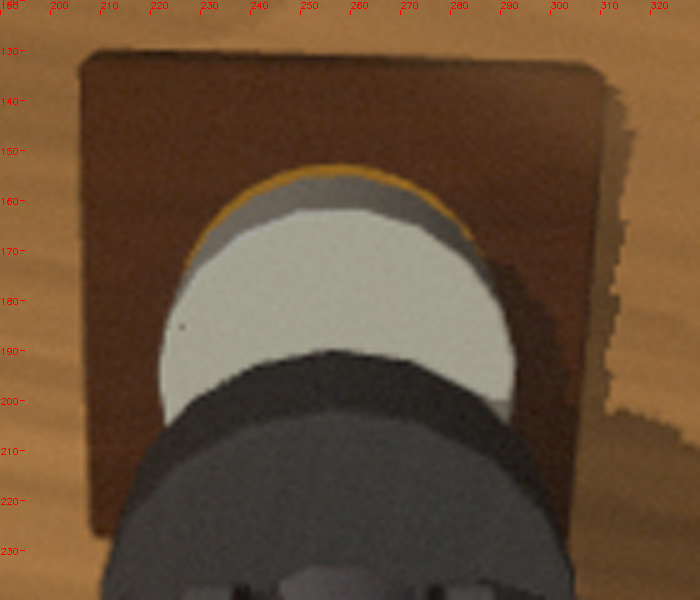

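```bash
python3 - <<'E'
from h import *
s=bot.get_state();d=bot.get_image("wrist");z=s["ee_pos"][2]
print(s["ee_pos"],tool(d,(256.9,161),z-.0405)-[.029,0,0])
E
python3 go.py .6125 .004 .068 10.4
```

```text
[0.60726556 0.002627   0.12089707] [ 0.0042 -0.0004  0.0804]
row [ 5.1 -0.5 53.2] yaw -0.0006 cur [0.6077 0.0025 0.1212] 10.36 t 31.4 f [ 1.1  0.1 -4.5] g 19.2 rows 1.3 q [-0.18  0.64  1.57 -0.    0.93  1.21]
```

>>> apply_moves([
  [[12,4,-0.4,15,0],[12,4,-0.4,30,0],[12,4,-0.4,40,0],[12,4,-0.4,43,0],[12,4,-0.4,43,0]],
])

```text
time_s: 31.82
ee_pos: [0.6117, 0.004, 0.0776]
ee_rot: [-0.0, 0.996, 0.091, -0.001]
ft_force: [-0.0, -0.5, -3.9]
grip_width: 0.224
```

>>> apply_moves([
  [[12,0,0,0,0],[12,0,0,0,0],[12,0,0,0,0]],
])

```text
time_s: 32.07
ee_pos: [0.6135, 0.004, 0.0795]
ee_rot: [0.0, 0.996, 0.091, 0.001]
ft_force: [-0.2, -0.0, -4.5]
grip_width: 0.222
```

```bash
python3 go.py .6125 .004 .0675 10.4
python3 - <<'E'
from h import *
s=bot.get_state();d=bot.get_image("wrist");crop(d["pixels"],180,130,340,240,5,"pics/w29.png");print(s["ee_pos"])
E
```

```text
row [-1.  -0.2 12. ] yaw 0.0003 cur [0.6135 0.004  0.0795] 10.41 t 32.07 f [-0.2 -0.  -4.5] g 18.9 rows 0.3 q [-0.18  0.71  1.58  0.    0.85  1.21]
[0.61349842 0.0039675  0.07951489]
```

View pics/w29.png

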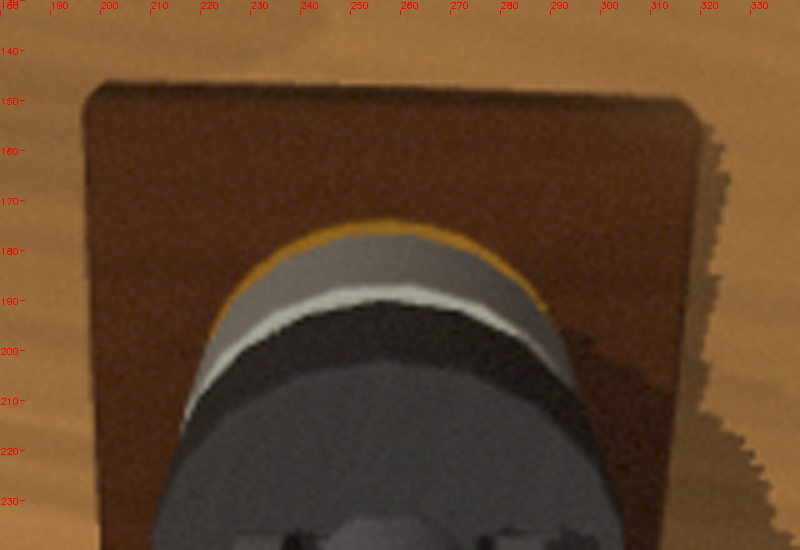

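Run:
```python
from h import *
s=bot.get_state();d=bot.get_image("wrist");z=s["ee_pos"][2]
print(tool(d,(256.6,186.4),z-.0405)-[.029,0,0],tool(d,(257.4,189.7),.0275)-[.028,0,0])
```

```text
[-0.0027 -0.0006  0.0389] [ 0.     -0.0001  0.0275]
```

>>> apply_moves([
  [[12,-1,0,4,0],[12,-1,0,7,0],[12,-1,0,9.5,0],[12,-1,0,11,0],[12,-1,0,11.5,0]],
])

```text
time_s: 32.58
ee_pos: [0.6115, 0.004, 0.0675]
ee_rot: [-0.0, 0.996, 0.091, -0.001]
ft_force: [-3.0, 0.4, 5.7]
grip_width: 0.22
```

>>> apply_moves([
  [[12,0,0,0,0],[12,0,0,0.7,0],[12,0,0,0.7,0]],
])

```text
time_s: 32.83
ee_pos: [0.6116, 0.004, 0.0675]
ee_rot: [-0.0, 0.996, 0.091, -0.0]
ft_force: [-3.9, 0.0, 6.9]
grip_width: 0.227
```

Seated. Release.

>>> apply_moves([
  [[26,0,0,-0.3,0],[34,0,0,-0.5,0],[48,0,0,-0.5,0],[48,0,0,-0.5,0],[48,0,0,-0.5,0]],
])

```text
time_s: 33.25
ee_pos: [0.6122, 0.0038, 0.0668]
ee_rot: [0.0, 0.996, 0.091, 0.0]
ft_force: [-0.0, -0.0, -0.4]
grip_width: 0.563
```

>>> apply_moves([
  [[48,0,0,-10,0],[48,0,0,-30,0],[48,0,0,-60,0],[48,0,0,-90,0],[48,0,0,-110,0]],
])

```text
time_s: 33.67
ee_pos: [0.6131, 0.0038, 0.1803]
ee_rot: [0.001, 0.996, 0.091, 0.002]
ft_force: [-0.1, 0.3, -0.0]
grip_width: 0.565
```

>>> apply_moves([
  [[48,0,0,0,0],[48,0,0,0,0],[48,0,0,0,0]],
])

```text
time_s: 33.92
ee_pos: [0.6112, 0.004, 0.1766]
ee_rot: [-0.0, 0.996, 0.091, -0.0]
ft_force: [-0.4, 0.7, -0.4]
grip_width: 0.562
```

```bash
python3 go.py .45 .3 .18 10.4
python3 - <<'E'
from h import *
s=bot.get_state();d=bot.get_image("wrist");cv2.imwrite("pics/w30.png",d["pixels"]);crop(d["pixels"],190,130,330,240,5,"pics/w30c.png");print(s["ee_pos"])
E
```

```text
row [-105.1 -320.2   -3.2] yaw 0.0003 cur [0.6112 0.004  0.1766] 10.42 t 33.92 f [-0.4  0.7 -0.4] g 48.0 rows 8.1 q [-0.18  0.57  1.52 -0.    1.05  1.21]
[0.61121708 0.00403395 0.17663815]
```

View pics/w30.png

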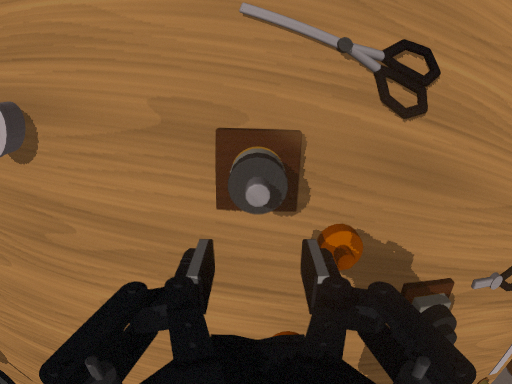

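View pics/w30c.png

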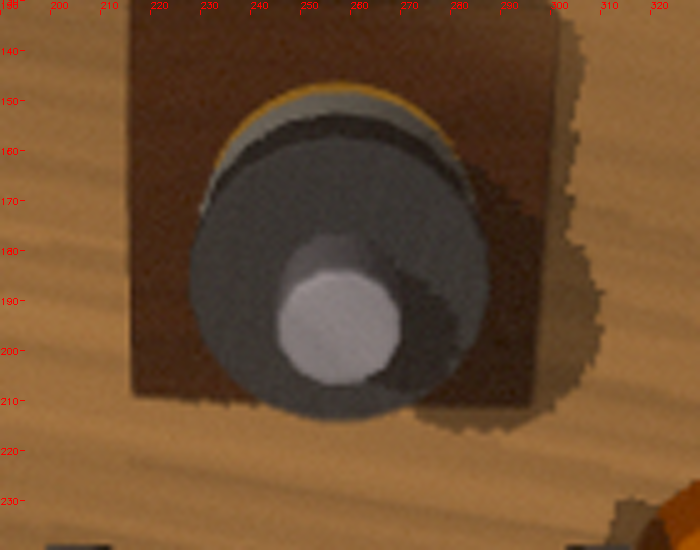

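>>> apply_moves([
  [[48,-13,-39,-3,0],[48,-26,-78,-6,0],[48,-39,-117,-10,0],[48,-52,-156,-10,0],[48,-65,-195,-10,0]],
])

```text
time_s: 34.38
ee_pos: [0.5107, 0.185, 0.1856]
ee_rot: [0.0, 0.996, 0.09, -0.001]
ft_force: [0.4, 0.3, 0.2]
grip_width: 0.56
```

>>> apply_moves([
  [[48,-13,-39,0,0],[48,-26,-78,0,0],[48,-40,-120,0,0],[48,-40,-120,0,0],[48,-40,-120,0,0]],
])

```text
time_s: 34.8
ee_pos: [0.4491, 0.2964, 0.1855]
ee_rot: [0.001, 0.996, 0.093, -0.002]
ft_force: [0.2, -0.5, -0.6]
grip_width: 0.567
```

>>> apply_moves([
  [[48,0,0,0,0],[48,0,0,0,0],[48,0,0,0,0],[48,0,0,0,0]],
])

```text
time_s: 35.13
ee_pos: [0.4525, 0.2934, 0.1867]
ee_rot: [0.0, 0.996, 0.09, -0.0]
ft_force: [0.1, 0.4, -0.4]
grip_width: 0.563
```

Run:
```python
from h import *
d=bot.get_image("top");crop(d["pixels"],210,120,420,275,3,"pics/tf.png");crop(d["pixels"],220,165,350,275,6,"pics/tf2.png")
d2=bot.get_image("side");crop(d2["pixels"],150,150,350,300,4,"pics/sf.png")
for n,P in dict(sb=(.4506,-.2865,.04),S=(.4506,-.2865,.116),rp=(.613,.004,.015),M=(.6125,.004,.086)).items(): print(n,topix(d,P).round(1),topix(d2,P).round(1))
```

```text
sb [329.6 230.3] [214.8 261.6]
S [334.2 226.9] [212.9 232.4]
rp [237.5 182.5] [276.  200.7]
M [236.6 177. ] [276.7 178.8]
```

View pics/tf2.png

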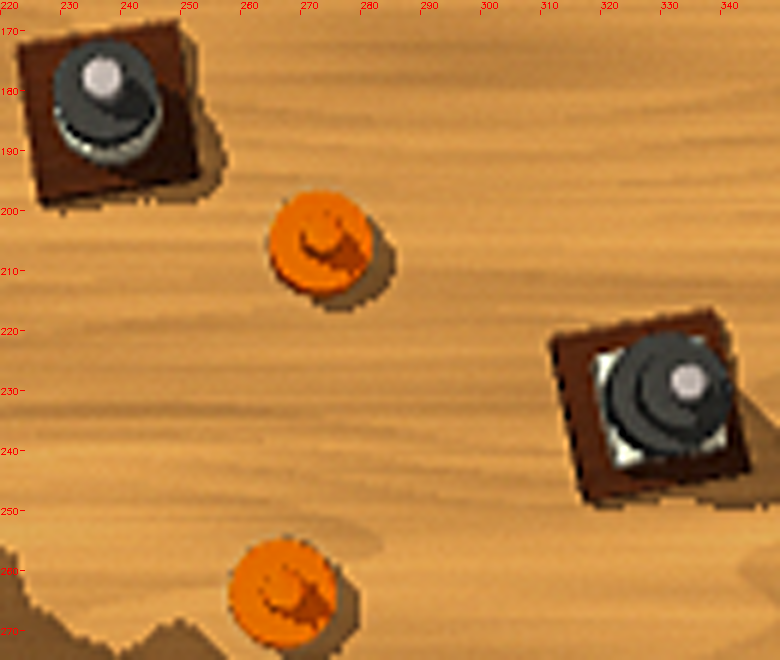

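View pics/sf.png

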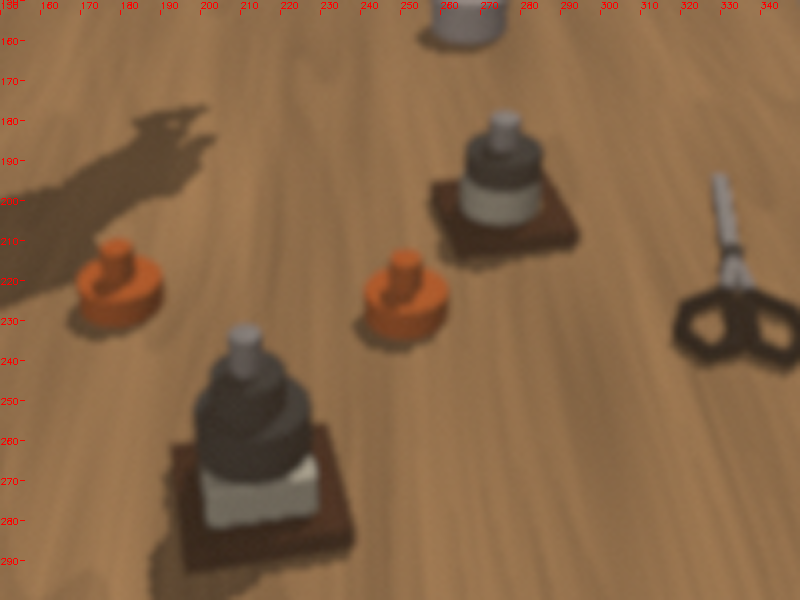

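View pics/tf.png

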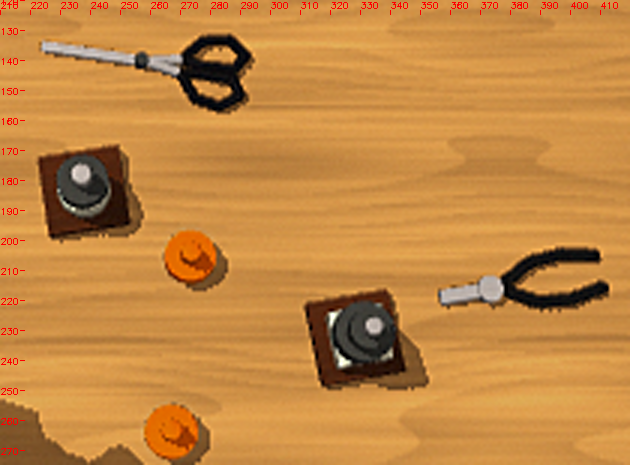

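```bash
python3 -c "
from station import bot
print(bot.get_state()['time_s'],bot.close_job())"
```

```text
the job is handed in; nothing more can be done
35.2333 None
```

I put each white block on its plate and placed all three weights. The large weight with the small knobbed one on top stands on the square block, and the medium knobbed one stands on the round block. Each iron weight was lowered to light contact (about 5 to 7 N) before I let go. The job was handed in at 35.2 s, with the gripper well clear of everything.

**Last checks:**
- **Position:** From the images, the square block is within about 1 mm of its plaque's centre and the round block about 2 mm off. The weights appear within about 3 mm of what is beneath them.
- **Upright:** The final side and top pictures show both stacks upright.
- **Bystanders:** The pliers, shears, pin tin and the orange look-alikes look unmoved in the final pictures.

**Disagreement:** The wrist and top cameras differed by 1 to 3 mm along x, and the top view puts the small weight's knob about 3 mm nearer the robot than expected. That is inside the 12 mm tolerance, so I left it. The job reported no verdict.

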